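# Set a brittle register on the copy stand for photographing

### The arm

A 6-joint arm with a two-finger parallel gripper is mounted at the origin on the work surface. World frame = base frame: x ahead of the robot, y to its left, z up, the work surface at z = 0. Lengths are in m, angles in rad, forces in N, time in s.
With the tool pointing down it reaches from about 0.3 to 0.875 m from the base axis. Payload 6.4 kg.
Tool frame: the origin (TCP) lies on the centre line of the jaws, within the pads' length; the fingertips stand 11 mm ahead of it and the grasp point (between the pads) lies 8 mm behind it; x points along the fingers, y is the direction in which the jaws open and shut, and the axes are right-handed (so a half turn about x gives the same grasp; the last joint's range is limited). The gripper opens to 85 mm and grips with 20 to 120 N. Pads are 22 mm wide; open, the fingers measure 114 mm over their backs; the gripper's body (76 mm by 85 mm) begins 54 mm behind the grasp point. The pads swing forward as they close: fully open they stand 13 mm farther back than shut.
Start: joints at [0.93, 0.181, 1.607, -0, 1.354, -0.206], TCP at [0.242, 0.522, 0.242] pointing down, gripper open.
Joint ranges: [-2.99, 2.99], [-0.89, 2.07], [0.3, 2.58], [-1.14, 4.28], [0, 2.63], [-3.12, 3.12]. Speed limits (rad/s): [2.57, 2.57, 3.01, 3.14, 3.14, 3.14].

### API

Orientations are given as a unit quaternion [w, x, y, z].
In Python, from bench import ctrl, camera, hand_in gives the robot as it stands. The module is installed in compiled form; this text tells all that it offers.
- The arm moves only by the tool drive_tool, never from a script. Its argument "increments" is a list of rows, each a list of 7 numbers: the shift along the tool's x, y, z in m, then the turn, a rotation vector about the tool's x, y, z in degrees, then the gripper's target within -1 to 1 (fully open at 1, half-way at 0, shut at -1). In form: [[dx, dy, dz, rx, ry, rz, claw], ...]. A call has 1 to 10 rows; each row shifts and turns the commanded pose from where the row before left it, along the tool's axes as they then stand; what a row does not reach is not made up. A row lasts 1/8 s, in which the tool goes at most 62.5 mm and 10.7 degrees, less where a joint would pass 70% of its speed; a pose out of reach is approached as far as the arm can. A call is refused whole if a number of a shift passes 0.0625 or a number of a turn 10.7, either way. A call with a gripper value outside its range is refused whole. The fingers move at their own pace and stop on an object; the grip force is fixed at half the most. Time passes only in rows, so rows that do not move let the fingers close. It gives the time, the measured TCP pose, the force and the opening at its end, in the units of the state.
- ctrl.get_obs(): the state, without advancing time (a new reading comes with each control period).
- camera(name): name is "side" or "top" or "wrist"; returns a dict with "img" (420x560x3 uint8, red, green, blue), "depth" (420x560 float32, m along the optical axis (not along the pixel's ray), 0 where there is no reading), "fx", "fy", "cx", "cy" (pixels), "world_from_camera" (4x4, takes a point from camera to world coordinates); the wrist camera has in their place "hand_eye" (4x4, takes a point from camera to tool coordinates, whose origin is the TCP and whose axes are the tool frame's). Camera axes: x right, y down, z forward; pixel columns grow to the right and rows downward; lengths in m; the calibration is good to about 2 mm. A picture is of the moment at which its call begins: read the wrist's pose just before it.
- hand_in(): hands the job in, once; it reports no verdict.
The state is a dict: "time_s": time; "q": joint angles; "dq": joint speeds; "joint_efforts": joint torques, N m; "eef_pos": TCP position; "eef_rot": TCP orientation; "wrist_force": force on the tool from outside, world axes, zero at the start; "torque": the same for the moment, N m; "opening": opening from 0.0 (shut) to 1.0 (fully open).
Only numpy, scipy, OpenCV 4.12 (cv2) and the standard library are available. Lean on these libraries where they do the work, as an engineer would, in place of code of your own. Each camera call takes 0.05 s, during which the arm holds its last target.

### The job

Prepare the fire-damaged register for photographing. It is too brittle to be lifted or squeezed, so gently slide it off its archive box onto the copy stand's sloping rest until it lies centred and square with its lower edge against the ledge. Then turn both brass keepers fully over its lower edge, and last of all raise the rest by its lift pin to its upper stop, leaving the other things on the desk undisturbed.

Things in the scene. Friction and masses are not known exactly. Their poses are not given: they have to be found in the camera images.
- register_mid (a point): Centre of the fire-damaged register: a closed, brittle maroon hardback, 160 x 200 x 30 mm along its own x, y, z, 0.4 to 0.7 kg, its spine on the -y side. It starts lying flat on the grey archive box, its x axis within 0.15 rad of the level direction of the rest's up-slope.
- archive_box: Fixed grey board archive box, 170 x 210 mm (its x, y) and 100 mm tall with a flat top; origin under its centre on the desk. It stands 3 to 25 mm from the high edge of the stand's rest, its x axis within 0.05 rad of the rest's up-slope direction. The rest's high edge is 2 to 14 mm lower than the box top.
- ledge (a point): On the copy stand's tilting rest: middle of the inside corner of its face and its ledge. Axes turn with the rest: x up the slope, y along the ledge, z square out of the face. A register properly laid has its centre at x 80, y 0, z 15 mm here. The rest's hinge axis is parallel to y through x 0, z -14 mm.
- rest_mid (a point): Middle of the rest's upper face, axes as for ledge, 97.5 mm up the slope from it. The rest is a grey plate 195 mm (x) by 210 mm (y) with a red centre line up its middle. The ledge is a bare aluminium bar along its low edge, 12 mm thick, standing 34 mm above the face. Its high edge has no lip.
- rest (a joint): Tilt of the rest, rad: 0 is the lower stop, where the face slopes 0.21 rad from level (slope = 0.21 + this value); the upper stop is at 0.65. It starts at 0 to 0.05. A spring-balanced friction hinge: the rest stays where it is left, and raising it takes about 5 to 10 N at the lift pin.
- lift_pin (a point): Grip point on the lift pin, on its axis: a round steel pin 12 mm in diameter, along y, standing out 70 mm from the rest's +y side, the last 6 mm a red cap 16 mm across. At x 165, y +140, z -3 mm in the ledge frame; it turns with the rest. Open space below it.
- keeper_a (a joint): Keeper A, a flat brass turn-button on the ledge: 0 = parked, pointing outwards along the ledge (+y); it turns towards up-slope (+x) to its stop at 1.571, where it points up the slope over the register, 5 mm clear of the cover. Pivot at x -6, y +62 mm in the ledge frame, axis along z. Stays where left; about 1 N at its knob turns it.
- knob_a (a point): Middle of the blue round knob on keeper A's outer end, 46 mm from its pivot: 14 mm in diameter, 24 mm tall along the rest's z, this point 12 mm above the brass strip. The strip's top lies 39 mm above the rest's face.
- keeper_b (a joint): Keeper B, mirror image of keeper A: pivot at x -6, y -62 mm in the ledge frame, parked pointing outwards (-y) at 0, over the register pointing up the slope at 1.571.
- knob_b (a point): Middle of keeper B's knob, as for keeper A.
- bottle: Bystander: turquoise drinking bottle, 68 mm across, 210 mm tall; origin under its centre.
- pen_pot: Bystander: white and orange pen pot with pens, 76 mm across, 95 mm tall (pens to 150 mm); origin under its centre.
- mug: Bystander: white mug, 80 mm across, 85 mm tall; origin under its centre.
- calculator: Bystander: black desk calculator lying flat, 150 x 78 x 15 mm; origin under its centre.
- loupe: Bystander: black stand loupe, 42 mm across, 35 mm tall; origin under its centre.
- brush: Bystander: soft dusting brush lying flat; origin near its middle on the desk.
- stapler: Bystander: blue stapler, 110 x 33 x 46 mm; origin under its centre.

How it is judged:
On the way, in this order (a step that is already met when the one before it is completed fails the run):
1. the register lies on the lowered rest, against the ledge, centred and square (x of register_mid in the frame of ledge between 0.074 and 0.085 m and y of register_mid in the frame of ledge between -0.012 and 0.012 m and z of register_mid in the frame of ledge between 0.01 and 0.019 m and angle between the x axis of register_mid and the x axis of ledge, either way round below 0.06 rad and angle between the z axis of register_mid and the z axis of ledge, either way round below 0.05 rad and value of joint rest below 0.15 rad), for 0.2 s.
2. both keepers are turned over the register's lower edge with the rest still lowered (all of step 1 and value of joint each of keeper_a, keeper_b above 1.35 rad), for 0.2 s.
3. the rest is raised to its upper stop with the register kept on it (x of register_mid in the frame of ledge between 0.074 and 0.085 m and y of register_mid in the frame of ledge between -0.012 and 0.012 m and z of register_mid in the frame of ledge between 0.01 and 0.019 m and angle between the x axis of register_mid and the x axis of ledge, either way round below 0.06 rad and angle between the z axis of register_mid and the z axis of ledge, either way round below 0.05 rad and value of joint each of keeper_a, keeper_b above 1.35 rad and value of joint rest above 0.6 rad), for 0.2 s.
At the end, for the whole second after the job is handed in: The rest stands at its upper stop (joint above 0.60 of 0.65 rad); the register lies flat on it, still, its lower edge within 5 mm of the ledge, within 12 mm of the centre line and square to the ledge within 0.06 rad; both keepers are turned over it (above 1.35 of 1.571 rad) (all of step 3 and linear speed of register below 0.02 m/s); the robot touches nothing.
It fails at once if the register is lifted clear of what it lies on (more than about 30 mm) (z of register_mid in the frame of ledge above 0.06 m).
It fails at once if the register is pressed or squeezed by the fingers with more than 40 N (contact force between the fingers and register above 40 N).
It fails at once if a bystander on the desk is moved by more than 30 mm (distance of any of bottle, pen_pot, mug, calculator, loupe, brush, stapler from where it was at the start of the episode above 0.03 m).
It also fails if it takes over 70 s, if anything falls off the work surface, if the arm or the gripper's body presses on something with over 40 N, if the wrist force passes 120 N, or if a joint passes its speed limit or range.

## Working session

There is one attempt and no reset: what is moved stays moved. The work goes in short steps, Python scripts to look and compute and a tool call to move; the robot and the scene stay as the last step left them, time stands still between calls to the robot, and variables do not carry over. Pictures are saved under pics/ and viewed, and the job is handed in when it is done.

Besides the shell and the picture viewer there is one more tool, called after "Request:" in YAML: its name, and indented under it one key for each argument. drive_tool: Moves the arm, as the interface text tells. Its arguments: {"type":"object","properties":{"increments":{"type":"array","items":{"type":"array","items":{"type":"number"}}}},"required":["increments"]}

```bash
mkdir -p pics
cat > h.py <<'E'
import numpy as np, cv2, pickle
from bench import ctrl, camera, hand_in
def snap(name,tag):
    o=ctrl.get_obs(); c=camera(name); c['obs']=o
    cv2.imwrite(f'pics/{tag}.png',c['img'][:,:,::-1]); pickle.dump(c,open(f'pics/{tag}.pkl','wb')); return c
def load(tag): return pickle.load(open(f'pics/{tag}.pkl','rb'))
def Rq(q):
    from scipy.spatial.transform import Rotation as R
    return R.from_quat([q[1],q[2],q[3],q[0]]).as_matrix()
def T(c):
    if 'world_from_camera' in c: return np.array(c['world_from_camera'])
    M=np.eye(4);M[:3,:3]=Rq(c['obs']['eef_rot']);M[:3,3]=c['obs']['eef_pos']; return M@np.array(c['hand_eye'])
def pts(c):
    d=c['depth'];v,u=np.indices(d.shape)
    P=np.stack([(u-c['cx'])/c['fx']*d,(v-c['cy'])/c['fy']*d,d],-1)
    M=T(c);W=P@M[:3,:3].T+M[:3,3];W[d==0]=np.nan;return W
E
python3 - <<'E'
from h import *
for n in ['side','top','wrist']:
    c=snap(n,n+'0'); print(n,c['fx'],c['cx'],c['cy'],T(c).round(3).tolist())
print(ctrl.get_obs())
E
```

```text
side 537.2144964962581 283.1858861120136 209.47503374134007 [[-0.968, -0.151, 0.202, 0.286], [-0.252, 0.546, -0.799, 1.171], [0.011, -0.824, -0.566, 0.928], [0.0, 0.0, 0.0, 1.0]]
top 400.43650612783193 278.32023779406336 208.22528838991917 [[-0.018, -0.987, 0.158, 0.397], [-1.0, 0.019, 0.004, 0.021], [-0.006, -0.158, -0.987, 1.174], [0.0, 0.0, 0.0, 1.0]]
wrist 368.33477836113656 282.3531032455799 209.23521232145546 [[0.421, 0.864, 0.276, 0.171], [0.907, -0.4, -0.131, 0.554], [-0.002, 0.306, -0.952, 0.373], [0.0, 0.0, 0.0, 1.0]]
{'time_s': 0.15, 'q': array([ 9.29727779e-01,  1.81414600e-01,  1.60775181e+00,  2.03268722e-05,
        1.35376155e+00, -2.06275587e-01]), 'dq': array([-1.41187095e-03, -6.14180270e-04, -2.46574971e-03, -9.76054312e-05,
        1.69724145e-03, -1.21748153e-03]), 'joint_efforts': array([ 1.27389171e-05, -4.45261395e+01, -3.51690137e+01, -3.06991979e-04,
        5.89033094e-03,  7.24223412e-06]), 'eef_pos': array([0.241933  , 0.52120042, 0.24157903]), 'eef_rot': array([ 0.69026215,  0.15208854,  0.69066311, -0.15294349]), 'wrist_force': array([ 0.23171489, -0.26954084, -0.17167807]), 'torque': array([-0.01232767,  0.02737376, -0.00022444]), 'opening': 1.0000414935950437}
```

View pics/side0.png

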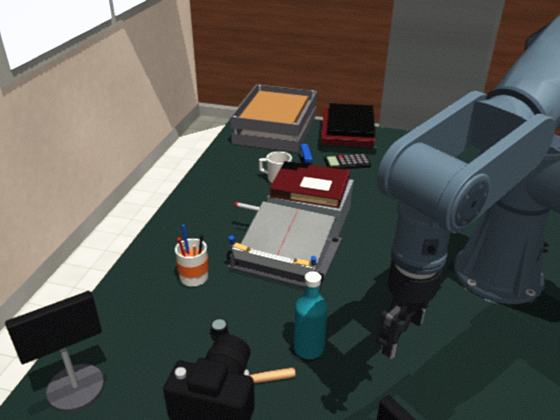

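View pics/top0.png

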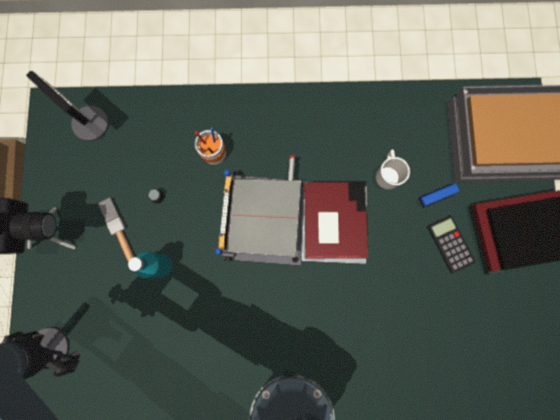

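View pics/wrist0.png

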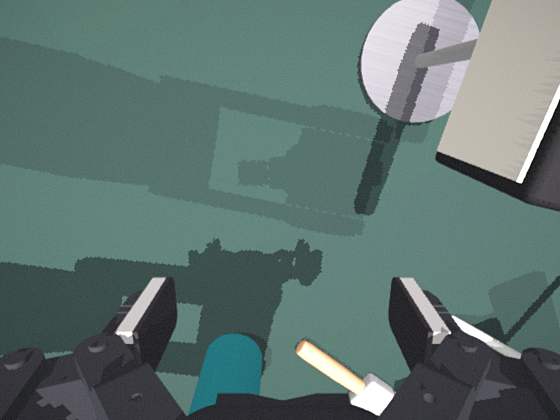

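Run:
```python
from h import *
c=load('top0');W=pts(c)
im=c['img'];b=cv2.resize(im[130:290,180:400],None,fx=3.6,fy=3.6,interpolation=cv2.INTER_CUBIC)
cv2.imwrite('pics/topz.png',b[:,:,::-1])
def p(u,v): print(u,v,W[v,u].round(4))
for u,v in [(235,220),(240,190),(290,190),(290,250),(240,250),(265,200),(310,190),(360,225),(310,250),(340,200),(225,215),(226,175),(220,251),(292,160),(155,196),(140,265),(210,148),(395,170)]: p(u,v)
c=load('side0');im=c['img'];b=cv2.resize(im[140:300,190:390],None,fx=3.7,fy=3.7,interpolation=cv2.INTER_CUBIC)
cv2.imwrite('pics/sidez.png',b[:,:,::-1])
```

```text
235 220 [0.5458 0.1483 0.046 ]
240 190 [0.6301 0.1327 0.0576]
290 190 [ 0.6212 -0.0088  0.0876]
290 250 [ 0.4558 -0.0051  0.0865]
240 250 [0.46   0.1333 0.0567]
265 200 [0.5975 0.0614 0.0705]
310 190 [ 0.6108 -0.0606  0.1329]
360 225 [ 0.5146 -0.1874  0.1372]
310 250 [ 0.4525 -0.0559  0.1314]
340 200 [ 0.5825 -0.139   0.1325]
225 215 [0.5562 0.1726 0.0765]
226 175 [0.6618 0.1657 0.1096]
220 251 [0.4552 0.1808 0.1107]
292 160 [ 0.7069 -0.0163  0.0873]
155 196 [0.6214 0.3812 0.0368]
140 265 [0.4199 0.3569 0.2106]
210 148 [0.7309 0.2056 0.1353]
395 170 [ 0.692  -0.3254  0.0106]
```

View pics/topz.png

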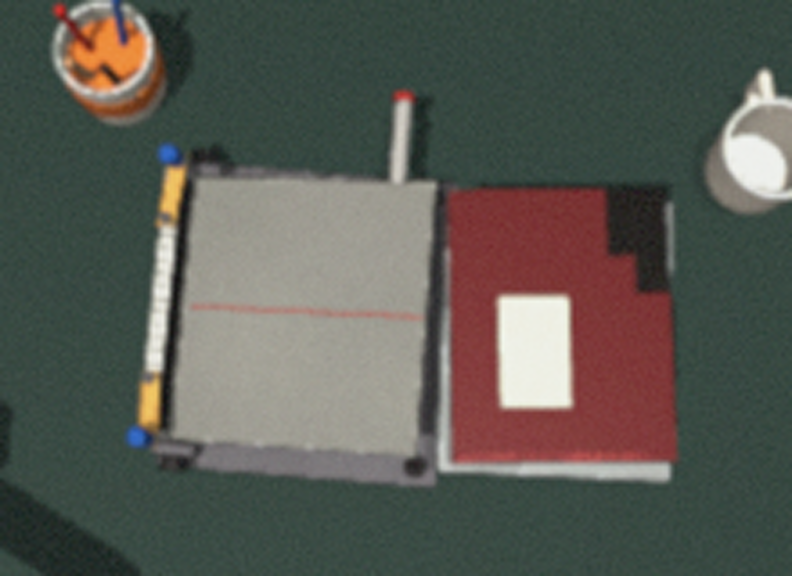

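View pics/sidez.png

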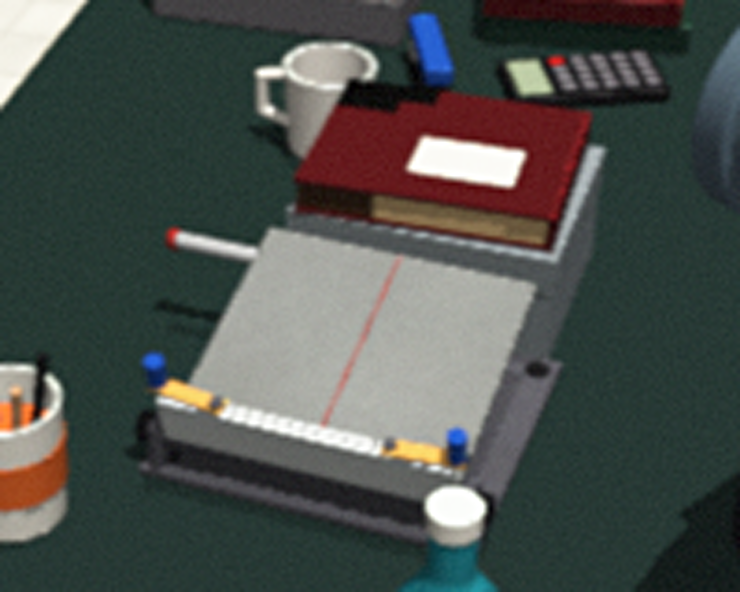

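```bash
cat > m.py <<'E'
from h import *
def plane(P):
    m=P.mean(0);n=np.linalg.svd(P-m,full_matrices=False)[2][2];n*=np.sign(n[2]);r=(P-m)@n
    k=abs(r)<2.5*np.median(abs(r))+1e-4;P=P[k];m=P.mean(0);n=np.linalg.svd(P-m,full_matrices=False)[2][2];n*=np.sign(n[2]);return m,n,((P-m)@n).std()
def rest(tag):
    c=load(tag);W=pts(c);im=c['img'].astype(int);R,G,B=im[...,0],im[...,1],im[...,2]
    roi=(W[...,0]>.42)&(W[...,0]<.68)&(W[...,1]>-.05)&(W[...,1]<.2)
    grey=roi&(abs(R-G)<22)&(R>95)&(W[...,2]>.035)&(W[...,2]<.105)
    g=cv2.erode(cv2.morphologyEx(grey.astype(np.uint8),cv2.MORPH_OPEN,np.ones((5,5))),np.ones((3,3)))>0
    lab=cv2.connectedComponentsWithStats(g.astype(np.uint8))
    i=1+np.argmax(lab[2][1:,4]);g=lab[1]==i
    m,n,s=plane(W[g])
    red=roi&(R>G+35)&(R>B+35)&(abs((W-m)@n)<.006)
    return c,W,g,red,m,n,s
def rays(c,mask_or_uv,m,n):
    uv=np.array(mask_or_uv,float);M=T(c)
    d=np.stack([(uv[:,0]-c['cx'])/c['fx'],(uv[:,1]-c['cy'])/c['fy'],np.ones(len(uv))],-1)@M[:3,:3].T
    t=((m-M[:3,3])@n)/(d@n);return M[:3,3]+d*t[:,None]
E
python3 - <<'E'
from m import *
for tag in ['top0','side0']:
    c,W,g,red,m,n,s=rest(tag)
    print(tag,g.sum(),red.sum(),m.round(4),n.round(4),s.round(5),'slope',np.arccos(n[2]))
    v,u=np.nonzero(red);P=rays(c,np.stack([u,v],-1),m,n)
    mm=P.mean(0);d=np.linalg.svd(P-mm,full_matrices=False)[2][0];d*=-np.sign(d[1])
    print(' line mid',mm.round(4),'dir',d.round(4),'ext',((P-mm)@d).min(),((P-mm)@d).max())
    xs=np.array([n[0],n[1],0]); hx=np.cross(n,np.cross(np.array([0,0,1.]),n)); hx/=np.linalg.norm(hx); print(' upslope from n',hx.round(4))
    # face outline
    v,u=np.nonzero(g);P=rays(c,np.stack([u,v],-1),m,n);y=np.cross(n,d)
    a=(P-mm)@d;b=(P-mm)@y
    print(' ext x',np.percentile(a,[0.2,1,99,99.8]).round(4),'y',np.percentile(b,[.2,1,99,99.8]).round(4), 'origin offs',)
    im=c['img'].astype(int);R,G,B=im[...,0],im[...,1],im[...,2]
    blue=(B>R+50)&(B>G+30)&(W[...,0]<.7)&(W[...,0]>.4)&(W[...,1]>.1)&(W[...,1]<.22)
    l=cv2.connectedComponentsWithStats(blue.astype(np.uint8))
    for i in range(1,l[0]):
        if l[2][i,4]>5: print(' blue',l[3][i],l[2][i,4],np.nanmedian(W[l[1]==i],0).round(4))
    ma=(R>G+35)&(R>B+25)&(W[...,1]<-.02)&(W[...,1]>-.25)&(W[...,0]>.4)&(W[...,0]<.66)&(W[...,2]>.11)
    ml=np.nanmedian(W[ma],0);print(' maroon z',ml.round(4))
    m2,n2,s2=plane(W[ma]);print(' plane',m2.round(4),n2.round(4),s2)
E
```

```text
top0 2255 41 [0.4977 0.0697 0.0698] [0.0201 0.2219 0.9749] 0.00164 slope 0.22470228103799925
 line mid [0.5514 0.0617 0.0705] dir [-0.0948 -0.9702  0.2228] ext -0.09172376928513008 0.08490962363088535
 upslope from n [-0.0879 -0.9709  0.2228]
 ext x [-0.1001 -0.0981  0.0885  0.0897] y [-0.1023 -0.1015 -0.006  -0.0051] origin offs
 blue [226.5        172.63636364] 22 [0.6689 0.1644 0.108 ]
 blue [217.8 251. ] 30 [0.4556 0.1866 0.1083]
 maroon z [ 0.5254 -0.1282  0.1323]
 plane [ 0.5253 -0.1221  0.1323] [-3.e-04  7.e-04  1.e+00] 0.0016045648278863807
side0 3355 52 [0.5515 0.0551 0.0719] [0.0207 0.2167 0.976 ] 0.00215 slope 0.2194342256878308
 line mid [0.5531 0.0614 0.0705] dir [-0.043  -0.9751  0.2174] ext -0.07779286308975027 0.08471715766703974
 upslope from n [-0.0927 -0.9716  0.2177]
 ext x [-0.0919 -0.0894  0.0875  0.0908] y [-0.103  -0.1001  0.0989  0.1018] origin offs
 blue [231.66666667 239.23076923] 39 [0.6708 0.1681 0.1054]
 blue [313.25641026 259.38461538] 39 [0.4571 0.1917 0.1043]
 maroon z [ 0.5287 -0.1178  0.1319]
 plane [ 0.5288 -0.1164  0.1319] [-1.4e-03 -5.0e-04  1.0e+00] 0.0014951600576917261
```

Request:
drive_tool:
  increments:
    - [-0.06,0,0,0,0,0,1]
    - [-0.06,0,0,0,0,0,1]
    - [0,-0.034,0.047,0,0,0,1]
    - [0,-0.034,0.047,0,0,0,1]
    - [0,-0.034,0.047,0,0,0,1]
    - [0,-0.034,0.047,0,0,0,1]
    - [0,-0.034,0.047,0,0,0,1]
    - [0,-0.034,0.047,0,0,0,1]
    - [0,-0.034,0.047,0,0,0,1]
    - [0,-0.034,0.047,0,0,0,1]

```text
time_s: 1.4
eef_pos: [0.4691, 0.1146, 0.3622]
eef_rot: [0.69, 0.153, 0.69, -0.153]
wrist_force: [1.2, -0.2, 0.4]
opening: 0.999
```

Request:
drive_tool:
  increments:
    - [0,-0.034,0.047,10,0,0,1]
    - [0,-0.04,0.04,10,0,0,1]
    - [0,0,0,10,0,0,1]
    - [0,0,0,10,0,0,1]
    - [0,0,0,10,0,0,1]
    - [0,0,0,10,0,0,1]
    - [0,0,0,10.5,0,0,1]
    - [0,0,0,0,0,0,1]

```text
time_s: 2.4
eef_pos: [0.5067, 0.0101, 0.362]
eef_rot: [-0.476, -0.523, -0.476, 0.523]
wrist_force: [0.2, -0.7, 0.0]
opening: 0.996
```

Run:
```python
from h import *
c=snap('wrist','wrist1');o=c['obs'];print(o['time_s'],o['eef_pos'].round(4),Rq(o['eef_rot']).round(3).tolist(),o['q'].round(2))
```

```text
2.4 [0.5067 0.0101 0.362 ] [[-0.001, 0.996, -0.093], [0.0, -0.093, -0.996], [-1.0, -0.001, -0.0]] [-0.21 -0.05  1.61  0.    1.58 -0.12]
```

View pics/wrist1.png

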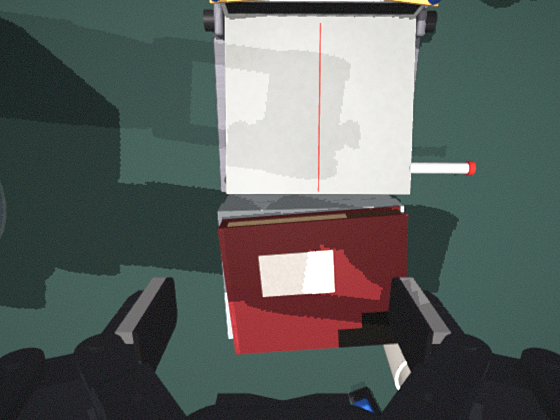

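Run:
```python
from m import *
c=load('wrist1');W=pts(c);im=c['img'].astype(int);R,G,B=im[...,0],im[...,1],im[...,2]
v,u=np.indices(R.shape)
g=(abs(R-G)<25)&(abs(R-B)<35)&(R>105)&(u>215)&(u<420)&(v>10)&(v<196)
g=cv2.morphologyEx(g.astype(np.uint8),cv2.MORPH_OPEN,np.ones((5,5)))
l=cv2.connectedComponentsWithStats(g);i=1+np.argmax(l[2][1:,4]);g=l[1]==i
e=cv2.erode(g.astype(np.uint8),np.ones((7,7)))>0
m,n,s=plane(W[e]);print('plane',m,n,s,'slope',np.arccos(n[2]))
red=(R>G+60)&(u>300)&(u<340)&(v>20)&(v<190)
ru=np.stack([u[red],v[red]],-1);P=rays(c,ru,m,n)
mm=P.mean(0);d=np.linalg.svd(P-mm,full_matrices=False)[2][0];d*=-np.sign(d[1]);print('line',mm,d)
y=np.cross(n,d)
cn=cv2.findContours(g.astype(np.uint8),0,2)[0];cn=max(cn,key=cv2.contourArea)
h=rays(c,cn[:,0,:],m,n);a=(h-mm)@d;b=(h-mm)@y
print('x ext',np.percentile(a,[0,2,98,100]),'y',np.percentile(b,[0,2,98,100]))
hi=a>a.max()-.004; print('high edge a',np.median(a[hi]), np.polyfit(b[hi],a[hi],1))
# register top
ma=(R>G+40)&(R>B+30)&(v>205)&(v<360)&(u>215)&(u<412)&(W[...,2]>.118)
m2,n2,s2=plane(W[ma]);print('reg top',m2,n2,s2)
pm=cv2.cvtColor((c['img']),cv2.COLOR_RGB2BGR)
cv2.imwrite('pics/mask.png',(ma*255).astype(np.uint8)+(g*120).astype(np.uint8))
print('wrist pin red',[ (u[k].mean(),v[k].mean(),np.nanmedian(W[k],0)) for k in [(R>G+60)&(u>460)&(u<485)&(v>150)&(v<185)]])
```

```text
Traceback (most recent call last):
  File "m.py", line 3, in plane
    m=P.mean(0);n=np.linalg.svd(P-m,full_matrices=False)[2][2];n*=np.sign(n[2]);r=(P-m)@n
                  ~~~~~~~~~~~~~^^^^^^^^^^^^^^^^^^^^^^^^^
numpy.linalg.LinAlgError: SVD did not converge
```

```bash
sed -i 's/^def plane(P):/def plane(P):\n    P=P[np.isfinite(P).all(1)]/' m.py
python3 - <<'E'
from m import *
c=load('wrist1');W=pts(c);im=c['img'].astype(int);R,G,B=im[...,0],im[...,1],im[...,2]
v,u=np.indices(R.shape)
g=(abs(R-G)<25)&(abs(R-B)<35)&(R>105)&(u>215)&(u<420)&(v>10)&(v<196)
g=cv2.morphologyEx(g.astype(np.uint8),cv2.MORPH_CLOSE,np.ones((5,5)))
g=cv2.morphologyEx(g.astype(np.uint8),cv2.MORPH_OPEN,np.ones((5,5)))
l=cv2.connectedComponentsWithStats(g);i=1+np.argmax(l[2][1:,4]);g=l[1]==i
e=cv2.erode(g.astype(np.uint8),np.ones((7,7)))>0
m,n,s=plane(W[e]);print('plane',m,n,s,'slope',np.arccos(n[2]))
red=(R>G+60)&(u>300)&(u<340)&(v>20)&(v<190)
ru=np.stack([u[red],v[red]],-1);P=rays(c,ru,m,n)
mm=P.mean(0);d=np.linalg.svd(P-mm,full_matrices=False)[2][0];d*=-np.sign(d[1]);print('line',mm,d)
y=np.cross(n,d)
cn=cv2.findContours(g.astype(np.uint8),0,2)[0];cn=max(cn,key=cv2.contourArea)
h=rays(c,cn[:,0,:],m,n);a=(h-mm)@d;b=(h-mm)@y
print('x ext',np.percentile(a,[0,2,98,100]),'y',np.percentile(b,[0,2,98,100]))
hi=a>a.max()-.006; print('high edge a',np.median(a[hi]), np.polyfit(b[hi],a[hi],1))
ma=(R>G+40)&(R>B+30)&(v>205)&(v<360)&(u>215)&(u<412)&~(W[...,2]<.118)
m2,n2,s2=plane(W[ma]);print('reg top',m2,n2,s2)
cv2.imwrite('pics/mask.png',((ma*255)|(g*120)).astype(np.uint8))
print('wrist pin red',[ (u[k].mean(),v[k].mean(),np.nanmedian(W[k],0)) for k in [(R>G+60)&(u>460)&(u<485)&(v>150)&(v<185)]])
E
```

```text
plane [0.55468451 0.06960803 0.06724047] [0.0199348  0.22275861 0.97466979] 0.0008450222665101597 slope 0.2255565200662792
line [0.55308358 0.06678955 0.06791737] [-0.09367247 -0.97015927  0.22364361]
x ext [-0.10260468 -0.10233017  0.09815587  0.09836056] y [-0.11475567 -0.11385228  0.11251673  0.11411596]
high edge a 0.09658925590245593 [0.00300642 0.0962801 ]
reg top [ 0.52622205 -0.11491982  0.13061806] [-2.22855138e-04  1.00266747e-03  9.99999472e-01] 0.0006044175573940044
wrist pin red [(np.float64(471.3626373626374), np.float64(167.71428571428572), array([ 0.71781363, -0.01458027,  0.08648202]))]
```

View pics/mask.png

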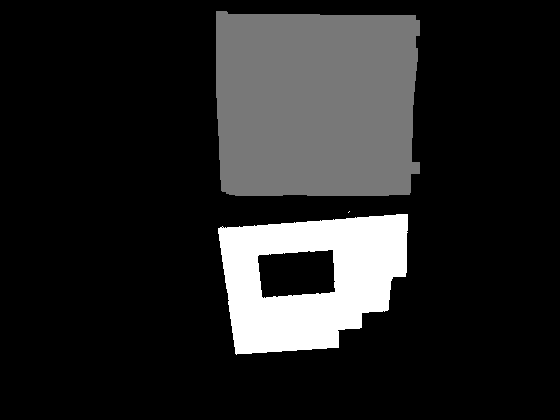

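```bash
cat >> m.py <<'E'
class F: pass
def frame(a=0.0155):
    s=0.21+a;yaw=.0963;x=np.array([-np.sin(yaw)*np.cos(s),-np.cos(yaw)*np.cos(s),np.sin(s)])
    y=np.array([np.cos(yaw),-np.sin(yaw),0]);z=np.cross(x,y);return np.array([x,y,z]).T
L0=np.array([.55308,.06679,.06792])-.0984*np.array([-.0937,-.9702,.2236])
def toL(P,a=.0155):
    R=frame(a);R0=frame(.0155);H=L0-.014*R0[:,2];O=H+.014*R[:,2];return (np.array(P)-O)@R
def toW(p,a=.0155):
    R=frame(a);R0=frame(.0155);H=L0-.014*R0[:,2];O=H+.014*R[:,2];return O+R@np.array(p)
E
python3 - <<'E'
from m import *
c=load('wrist1');n=np.array([0,0,1.]);m=np.array([0,0,.131])
C=rays(c,[[219,228],[408,214],[236,353.5],[338,348]],m,n);print(C.round(4))
f=C[1]-C[0];l=C[2]-C[0];print(np.linalg.norm(f),np.linalg.norm(l),'yaw f',np.arctan2(-f[1],f[0]),'yaw l',np.arctan2(-l[0],-l[1]))
yaw=np.arctan2(-f[1],f[0]);x=np.array([-np.sin(yaw),-np.cos(yaw)]);mid=(C[0]+C[1])[:2]/2+.08*x;print('mid',mid)
P=np.append(mid,.116);print('in ledge',toL(P).round(4));print('box z ~.101, high edge',toW([.195,0,0]).round(4))
print('back edge mid',mid+.08*x,'corner check',toL(C).round(4))
for p in [[-.006,.108,.051],[-.006,-.108,.051],[.165,.14,-.003]]: print(toW(p).round(4))
E
```

```text
[[ 0.4349 -0.0428  0.131 ]
 [ 0.6328 -0.0456  0.131 ]
 [ 0.4319 -0.202   0.131 ]
 [ 0.5526 -0.2054  0.131 ]]
0.19789025068955163 0.1591986971258534 yaw f 0.01416998511509155 yaw l 0.018873930865596474
mid [ 0.53270248 -0.12420842]
in ledge [ 0.2964 -0.0019  0.0039]
box z ~.101, high edge [ 0.544  -0.0269  0.0895]
back edge mid [ 0.53156892 -0.20420039] corner check [[ 0.2299 -0.1071  0.0345]
 [ 0.2141  0.0901  0.0382]
 [ 0.3846 -0.0948 -0.0009]
 [ 0.3766  0.0256  0.0009]]
[0.6715 0.169  0.0943]
[0.4565 0.1898 0.0943]
[ 0.6861 -0.0119  0.0799]
```

Run:
```python
from m import *
c=load('wrist1');d=c['depth'];v,u=np.indices(d.shape)
P=np.stack([(u-c['cx'])/c['fx']*d,(v-c['cy'])/c['fy']*d,d],-1);M=c['hand_eye'];Q=P@M[:3,:3].T+M[:3,3]
print(np.round(M,3).tolist())
k=(d>0)&(d<.25)
for a,b in [(60,280),(280,500)]:
    kk=k&(u>a)&(u<b)&(v>270)&(v<400);q=Q[kk];print(kk.sum(),'x',np.percentile(q[:,0],[50,90,99,100]).round(4),'tip y',np.percentile(q[q[:,0]>np.percentile(q[:,0],97)][:,1],[0,50,100]).round(4),'z',np.percentile(q[q[:,0]>np.percentile(q[:,0],95)][:,2],[0,50,100]).round(4))
for p in [(165,282),(150,285),(130,330),(400,282),(415,283),(140,310),(172,300)]: print(p,Q[p[1],p[0]].round(4))
```

```text
[[-0.0, -0.306, 0.952, -0.132], [1.0, -0.0, 0.0, 0.0], [0.0, 0.952, 0.306, -0.078], [0.0, 0.0, 0.0, 1.0]]
9556 x [-0.0492 -0.0163 -0.0052 -0.002 ] tip y [-0.0491 -0.0425 -0.042 ] z [-0.0115 -0.004   0.0118]
9335 x [-0.0488 -0.0162 -0.0052 -0.0017] tip y [0.0424 0.043  0.0498] z [-0.0114 -0.0039  0.0112]
(165, 282) [-0.0106 -0.0432 -0.0108]
(150, 285) [-0.0135 -0.0477 -0.0113]
(130, 330) [-0.0391 -0.0449 -0.0107]
(400, 282) [-0.0107  0.0436 -0.0109]
(415, 283) [-0.011   0.0491 -0.0107]
(140, 310) [-0.0287 -0.0458 -0.0108]
(172, 300) [-0.0069 -0.0426 -0.001 ]
```

Request:
drive_tool:
  increments:
    - [0.02,0.008,0.0505,0,0,0,1]
    - [0.02,0.008,0.0505,0,0,0,1]
    - [0.02,0.008,0.0505,0,0,0,1]
    - [0.02,0.008,0.0505,0,0,0,1]
    - [0.02,0.008,0.0505,0,0,0,1]
    - [0,0,0,0,0,0,1]
    - [0.05,0,0,0,0,0,1]
    - [0.05,0,0,0,0,0,1]
    - [0.035,0,0,0,0,0,1]
    - [0,0,0,0,0,0,1]

```text
time_s: 3.7
eef_pos: [0.5212, -0.2428, 0.1247]
eef_rot: [-0.474, -0.522, -0.479, 0.523]
wrist_force: [-0.4, -0.2, 1.2]
opening: 0.998
```

Run:
```python
from h import *
c=snap('wrist','wrist2');o=c['obs'];print(o['time_s'],o['eef_pos'].round(4),o['wrist_force'].round(1))
c=snap('side','side2')
```

```text
3.7 [ 0.5212 -0.2428  0.1247] [-0.4 -0.2  1.2]
```

View pics/wrist2.png

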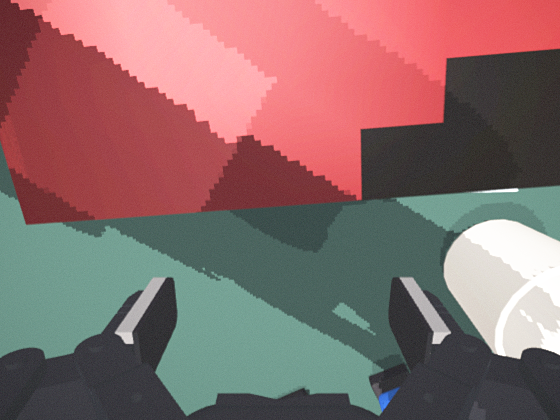

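View pics/side2.png

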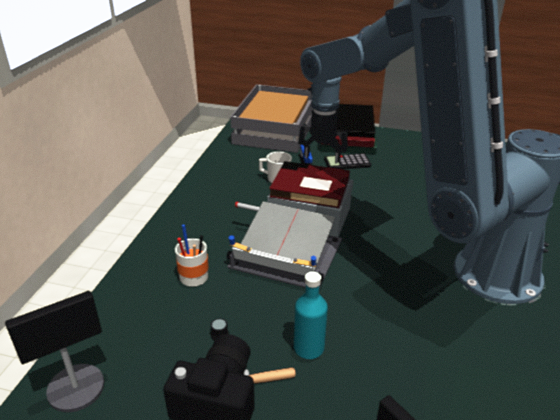

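Request:
drive_tool:
  increments:
    - [0.016,0,0,0,0,0,1]
    - [0,0,0,0,0,0,1]
    - [0,0,-0.008,0,0,0,1]
    - [0,0,-0.008,0,0,0,1]
    - [0,0,-0.008,0,0,0,1]
    - [0,0,-0.006,0,0,0,1]
    - [0,0,-0.006,0,0,0,1]
    - [0,0,-0.006,0,0,0,1]

```text
time_s: 4.8
eef_pos: [0.5268, -0.2034, 0.1115]
eef_rot: [-0.476, -0.523, -0.476, 0.523]
wrist_force: [-1.7, -4.5, 1.2]
opening: 1.005
```

Run:
```python
from h import *
c=snap('wrist','wrist3');o=c['obs'];print(o['time_s'],o['eef_pos'].round(4),Rq(o['eef_rot']).round(3).tolist(),o['wrist_force'].round(1))
```

```text
4.8 [ 0.5268 -0.2034  0.1115] [[0.0, 0.996, -0.094], [-0.001, -0.094, -0.996], [-1.0, 0.0, 0.001]] [-1.7 -4.5  1.2]
```

View pics/wrist3.png

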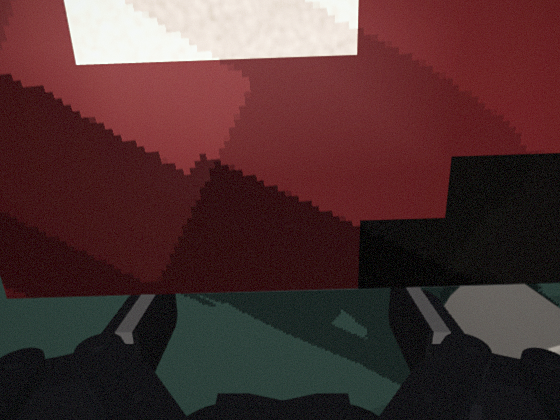

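Request:
drive_tool:
  increments:
    - [0.003,0,-0.007,0,0,0,1]
    - [0,0,-0.007,0,0,0,1]
    - [0,0,-0.007,0,0,0,1]
    - [0,0,-0.007,0,0,0,1]
    - [0,0,-0.007,0,0,0,1]
    - [0,0,-0.007,0,0,0,1]
    - [0,0,-0.007,0,0,0,1]
    - [0,0,-0.007,0,0,0,1]

```text
time_s: 5.85
eef_pos: [0.5327, -0.148, 0.1089]
eef_rot: [0.476, 0.523, 0.475, -0.523]
wrist_force: [-0.1, -5.5, 1.9]
opening: 1.002
```

```bash
cat > see.py <<'E'
import sys
from h import *
t=sys.argv[1]
c=snap('wrist','w'+t);o=c['obs'];print(o['time_s'],o['eef_pos'].round(4),Rq(o['eef_rot']).round(3).tolist(),o['wrist_force'].round(1))
s=snap('top','t'+t);b=s['img'][110:300,150:430]
b=cv2.resize(b,None,fx=2.1,fy=2.1,interpolation=cv2.INTER_CUBIC)
out=np.zeros((399,588+0,3),np.uint8);out[:b.shape[0],:b.shape[1]]=b
s=snap('side','s'+t);
cv2.imwrite(f'pics/z{t}.png',cv2.resize(s['img'][120:310,180:400],None,fx=3.1,fy=3.1,interpolation=cv2.INTER_CUBIC)[:,:,::-1])
E
python3 see.py 4
```

```text
5.85 [ 0.5327 -0.148   0.1089] [[0.001, 0.995, -0.095], [-0.001, -0.095, -0.995], [-1.0, 0.002, 0.001]] [-0.1 -5.5  1.9]
```

View pics/w4.png

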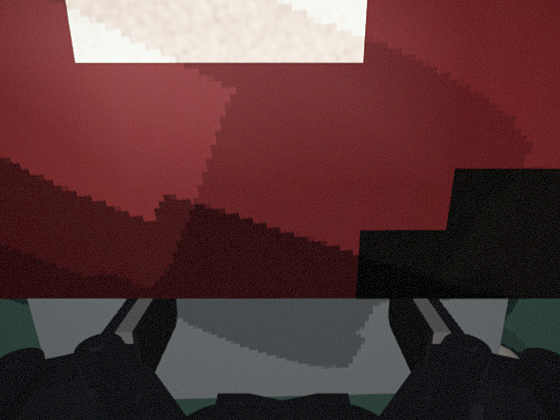

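View pics/z4.png

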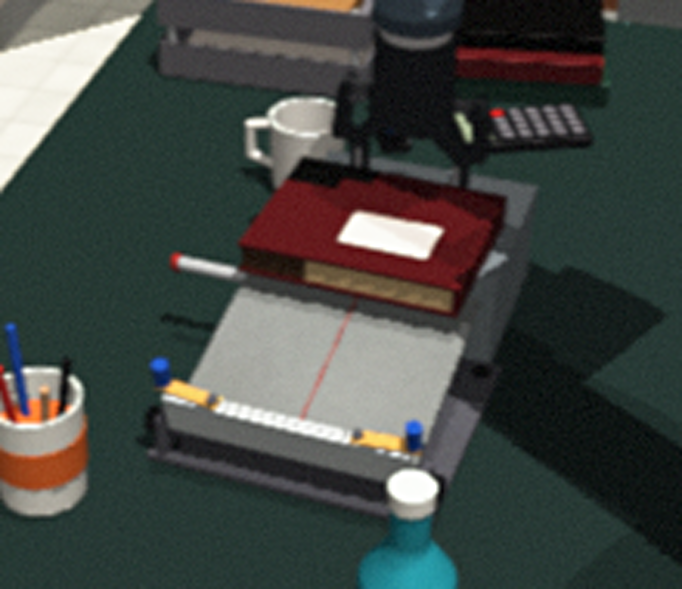

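Request:
drive_tool:
  increments:
    - [0,0,-0.005,0,0,0,1]
    - [0,0,-0.005,0,0,0,1]
    - [0,0,-0.005,0,0,0,1]
    - [0,0,-0.005,0,0,0,1]
    - [0,0,-0.005,0,0,0,1]
    - [0,0,-0.005,0,0,0,1]
    - [0,0,-0.005,0,0,0,1]
    - [0,0,-0.005,0,0,0,1]
    - [0,0,0,0,0,0,1]

```text
time_s: 7.12
eef_pos: [0.5358, -0.1071, 0.1082]
eef_rot: [0.475, 0.523, 0.476, -0.523]
wrist_force: [0.3, 0.6, -0.9]
opening: 1.004
```

```bash
python3 see.py 5
```

```text
7.125 [ 0.5358 -0.1071  0.1082] [[-0.0, 0.996, -0.095], [0.001, -0.095, -0.996], [-1.0, -0.0, -0.001]] [ 0.3  0.6 -0.9]
```

View pics/w5.png

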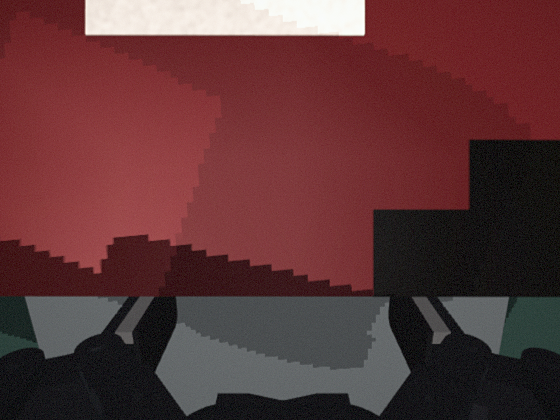

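View pics/z5.png

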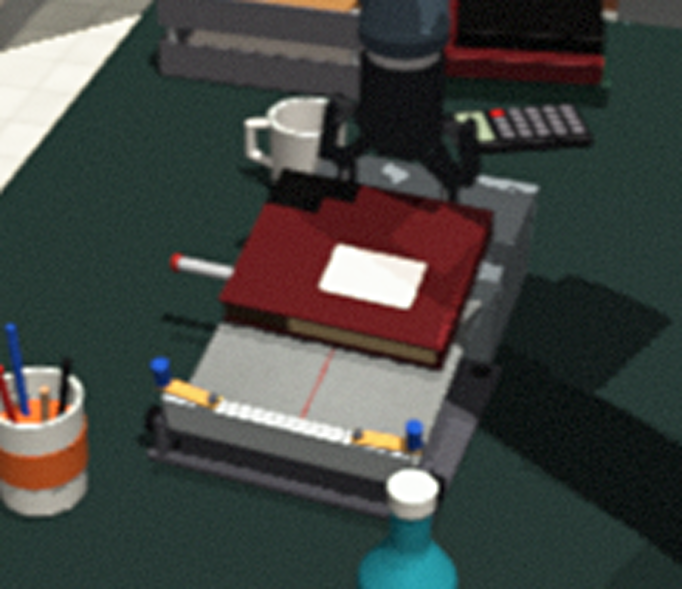

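```bash
cat > reg.py <<'E'
import sys
from m import *
def reg(tag,a=.0155,verbose=1):
    c=load(tag);W=pts(c);im=c['img'].astype(int);R,G,B=im[...,0],im[...,1],im[...,2]
    Q=toL(W,a)
    ma=(R>G+25)&(R>B+20)&(R<1.0*255)&(Q[...,0]>.0)&(Q[...,0]<.33)&(abs(Q[...,1])<.13)&(Q[...,2]>.012)&(Q[...,2]<.075)
    l=cv2.connectedComponentsWithStats(ma.astype(np.uint8));i=1+np.argmax(l[2][1:,4]);ma=l[1]==i
    e=cv2.erode(ma.astype(np.uint8),np.ones((3,3)))>0
    # top surface: keep dominant plane
    P=W[e];P=P[np.isfinite(P).all(1)]
    m,n,s=plane(P)
    for _ in range(3):
        k=abs((P-m)@n)<.004; m,n,s=plane(P[k])
    Rl=frame(a);nl=n@Rl
    on=ma&(abs((W-m)@n)<.008)
    cn=max(cv2.findContours(on.astype(np.uint8),0,2)[0],key=cv2.contourArea)[:,0,:].astype(float)
    E=toL(rays(c,cn,m,n),a)
    x,y=E[:,0],E[:,1]
    lo=x.min();hi=x.max();px=.5*1.1/c['fx']
    sel=(x<lo+.012)&(abs(y)<.085);fl=np.polyfit(y[sel],x[sel],1)
    sy=[]
    for sg in (-1,1):
        k=(y*sg>.085)&(x>lo+.015)&(x<lo+.07);
        if k.sum()>4: sy.append(np.polyfit(x[k]-lo-.04,y[k],1))
        else: sy.append([np.nan,np.nan])
    print(tag,'n_l',nl.round(3),'z top',toL(m,a)[2].round(4),'low edge x',fl[1].round(4),'ang',fl[0].round(4),'sides(slope,y)',np.round(sy,4).tolist(),'ycen',np.mean([q[1] for q in sy]).round(4),'hi x',hi.round(4),'s',s.round(4))
if __name__=='__main__':
    for t in sys.argv[1:]: reg(t)
E
python3 reg.py t5 s5 t4 s4 w5
python3 - <<'E'
from m import *
for t in ['t5','w5','s5']: 
  c=load(t); print(T(c)[:3,3])
E
```

```text
t5 n_l [-0.075 -0.007  0.997] z top 0.0355 low edge x 0.1084 ang 0.0009 sides(slope,y) [[nan, nan], [nan, nan]] ycen nan hi x 0.2335 s 0.0015
s5 n_l [-0.073 -0.009  0.997] z top 0.0364 low edge x 0.1049 ang -0.0005 sides(slope,y) [[-0.0088, -0.0964], [-0.0112, 0.103]] ycen 0.0033 hi x 0.2638 s 0.0018
t4 n_l [ 0.222 -0.001  0.975] z top 0.0402 low edge x 0.1585 ang -0.0074 sides(slope,y) [[nan, nan], [nan, nan]] ycen nan hi x 0.2839 s 0.0015
s4 n_l [ 0.223 -0.002  0.975] z top 0.0378 low edge x 0.1538 ang -0.0037 sides(slope,y) [[-0.0598, -0.0964], [0.0223, 0.1029]] ycen 0.0033 hi x 0.3067 s 0.0014
w5 n_l [-0.093 -0.     0.996] z top 0.0399 low edge x 0.1897 ang -0.0311 sides(slope,y) [[nan, nan], [nan, nan]] ycen nan hi x 0.2648 s 0.0005
[0.39680326 0.02061989 1.17448621]
[ 0.54336505 -0.02944536  0.24028585]
[0.28586445 1.17050441 0.92800771]
```

Request:
drive_tool:
  increments:
    - [0.001,-0.0003,-0.005,0,0,0,1]
    - [0.001,0,-0.005,0,0,0,1]
    - [0,0,-0.005,0,0,0,1]
    - [0,0,-0.005,0,0,0,1]
    - [0,0,-0.005,0,0,0,1]
    - [0,0,-0.005,0,0,0,1]
    - [0,0,-0.005,0,0,0,1]
    - [0,0,-0.005,0,0,0,1]
    - [0,0,0,0,0,0,1]

```text
time_s: 8.4
eef_pos: [0.5394, -0.0671, 0.1063]
eef_rot: [0.476, 0.523, 0.476, -0.523]
wrist_force: [-0.2, -0.6, 0.1]
opening: 0.997
```

```bash
python3 see.py 6;python3 reg.py t6 s6
```

```text
8.4 [ 0.5394 -0.0671  0.1063] [[0.0, 0.996, -0.094], [0.001, -0.094, -0.996], [-1.0, -0.0, -0.001]] [-0.2 -0.6  0.1]
t6 n_l [-0.056 -0.004  0.998] z top 0.0339 low edge x 0.0709 ang 0.0003 sides(slope,y) [[nan, nan], [nan, nan]] ycen nan hi x 0.1843 s 0.0015
s6 n_l [-0.055 -0.006  0.998] z top 0.0351 low edge x 0.0672 ang -0.0031 sides(slope,y) [[0.0136, -0.0965], [-0.0034, 0.1027]] ycen 0.0031 hi x 0.2277 s 0.0017
```

View pics/w6.png

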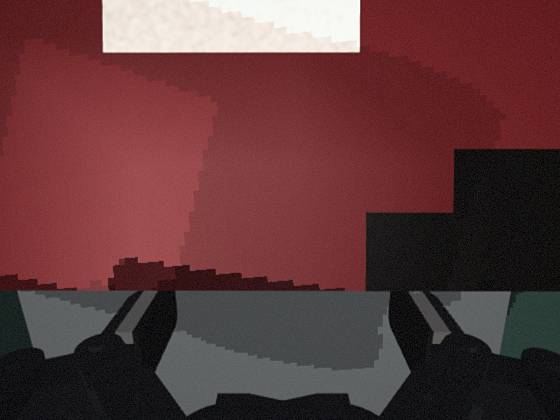

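View pics/z6.png

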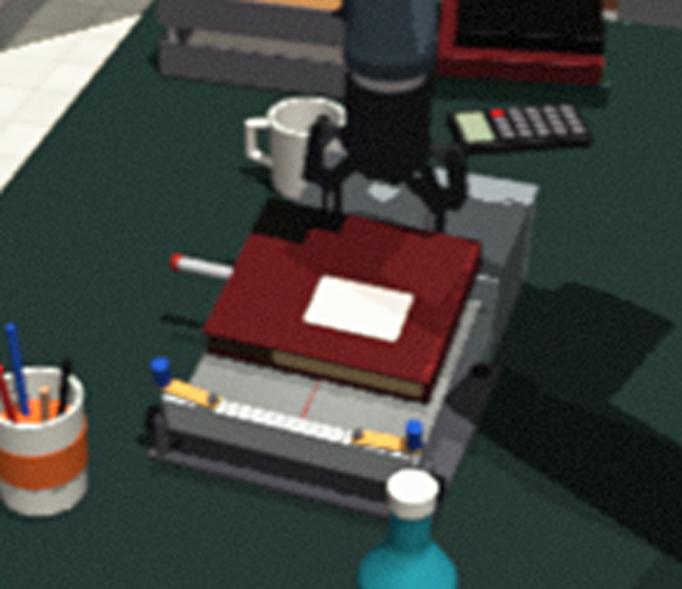

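Request:
drive_tool:
  increments:
    - [0,-0.0003,-0.005,0,0,0,1]
    - [0,0,-0.005,0,0,0,1]
    - [0,0,-0.005,0,0,0,1]
    - [0,0,-0.005,0,0,0,1]
    - [0,0,-0.005,0,0,0,1]
    - [0,0,-0.005,0,0,0,1]
    - [0,0,0,0,0,0,1]

```text
time_s: 9.43
eef_pos: [0.5419, -0.0372, 0.1063]
eef_rot: [0.476, 0.523, 0.476, -0.523]
wrist_force: [0.4, 0.3, 0.2]
opening: 0.999
```

```bash
python3 see.py 7;python3 reg.py t7 s7
```

```text
9.425 [ 0.5419 -0.0372  0.1063] [[0.0, 0.996, -0.094], [0.001, -0.094, -0.996], [-1.0, 0.0, -0.001]] [0.4 0.3 0.2]
t7 n_l [0.011 0.002 1.   ] z top 0.0304 low edge x 0.043 ang 0.0055 sides(slope,y) [[0.2806, -0.0983], [nan, nan]] ycen nan hi x 0.1426 s 0.0015
s7 n_l [ 0.015 -0.003  1.   ] z top 0.0299 low edge x 0.039 ang -0.0112 sides(slope,y) [[0.0027, -0.0975], [-0.0097, 0.1026]] ycen 0.0026 hi x 0.2006 s 0.0017
```

View pics/w7.png

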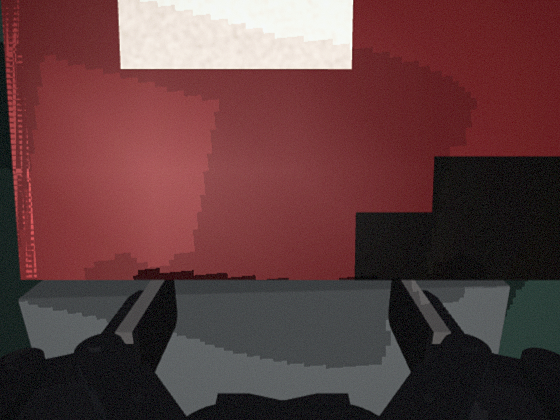

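View pics/z7.png

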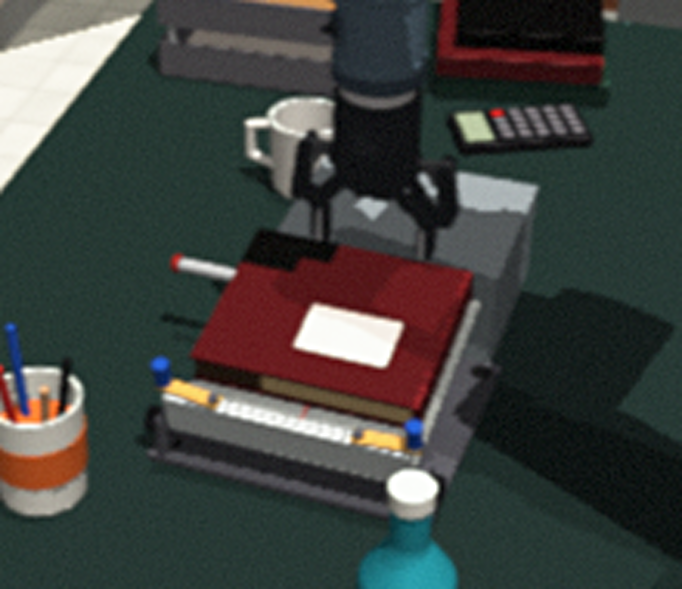

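Request:
drive_tool:
  increments:
    - [0,0,0.002,0,-6.5,0,1]
    - [0,0,0,0,-6.4,0,1]
    - [0,0,-0.006,0,0,0,1]
    - [0,0,-0.005,0,0,0,1]
    - [0,0,-0.005,0,0,0,1]
    - [0,0,-0.005,0,0,0,1]
    - [0,0,-0.005,0,0,0,1]
    - [0,0,-0.005,0,0,0,1]
    - [0,0,0,0,0,0,1]

```text
time_s: 10.7
eef_pos: [0.5449, -0.0103, 0.0999]
eef_rot: [-0.526, -0.462, -0.419, 0.579]
wrist_force: [-0.4, -3.8, 4.2]
opening: 1.003
```

```bash
python3 see.py 8;python3 reg.py t8 s8; python3 -c "
from m import *
o=ctrl.get_obs();print(toL(o['eef_pos']),Rq(o['eef_rot'])[:,0],frame()[:,2])"
```

```text
10.7 [ 0.5449 -0.0103  0.0999] [[-0.021, 0.995, -0.093], [-0.222, -0.096, -0.97], [-0.975, 0.001, 0.223]] [-0.4 -3.8  4.2]
t8 n_l [-0.001  0.003  1.   ] z top 0.0303 low edge x 0.0567 ang 0.0786 sides(slope,y) [[nan, nan], [nan, nan]] ycen nan hi x 0.1312 s 0.0016
s8 n_l [0.017 0.    1.   ] z top 0.0304 low edge x 0.0098 ang 0.0013 sides(slope,y) [[-0.1443, -0.0944], [0.0144, 0.103]] ycen 0.0043 hi x 0.17 s 0.0017
[ 0.18113453 -0.00073644  0.01372241] [-0.02044315 -0.22206954 -0.97481649] [0.02149881 0.22255776 0.97468243]
```

View pics/w8.png

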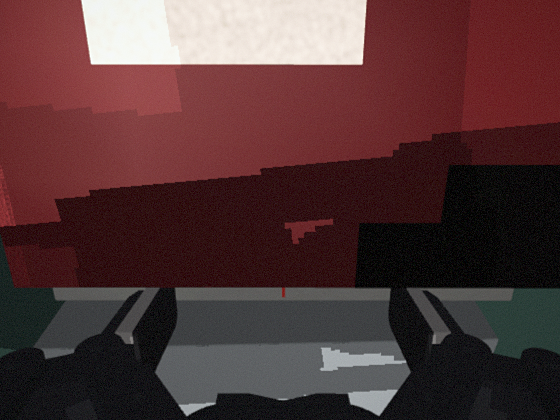

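View pics/z8.png

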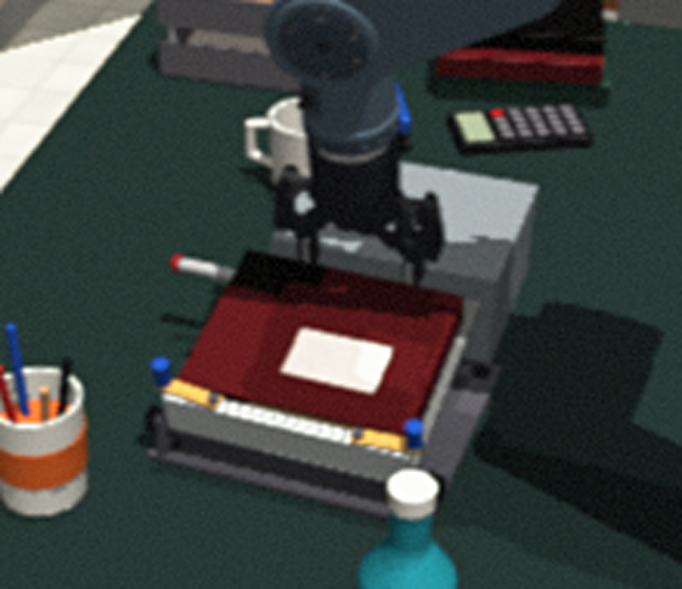

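Request:
drive_tool:
  increments:
    - [0,0,-0.003,0,0,0,1]
    - [0,0,-0.002,0,0,0,1]
    - [0,0,-0.0015,0,0,0,1]
    - [0,0,0,0,0,0,1]

```text
time_s: 11.35
eef_pos: [0.5456, -0.0039, 0.0983]
eef_rot: [-0.526, -0.461, -0.419, 0.578]
wrist_force: [-0.7, -4.4, 5.9]
opening: 1.001
```

Request:
drive_tool:
  increments:
    - [0,0,-0.001,0,0,0,1]
    - [0,0,-0.0007,0,0,0,1]

```text
time_s: 11.6
eef_pos: [0.5457, -0.0024, 0.098]
eef_rot: [-0.526, -0.461, -0.419, 0.578]
wrist_force: [-1.1, -3.4, 5.1]
opening: 1.002
```

```bash
python3 see.py 9;python3 reg.py s9; python3 -c "
from m import *
o=ctrl.get_obs();print(toL(o['eef_pos']))"
```

```text
11.6 [ 0.5457 -0.0024  0.098 ] [[-0.02, 0.996, -0.092], [-0.223, -0.094, -0.97], [-0.975, 0.001, 0.224]] [-1.1 -3.4  5.1]
s9 n_l [0.016 0.    1.   ] z top 0.0305 low edge x 0.007 ang 0.0028 sides(slope,y) [[-0.141, -0.0943], [0.0144, 0.1028]] ycen 0.0042 hi x 0.1601 s 0.0018
[ 0.17283172 -0.0006864   0.01376488]
```

View pics/z9.png

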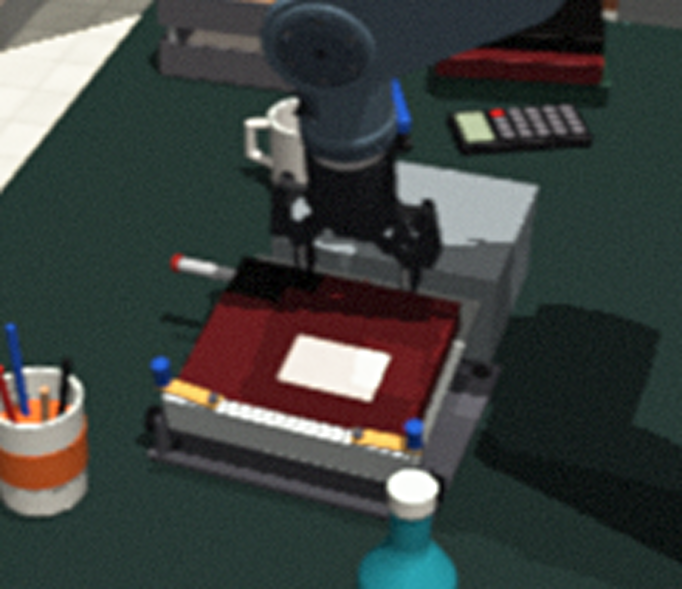

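Request:
drive_tool:
  increments:
    - [0,0,-0.0007,0,0,0,1]
    - [0,0,0,0,0,0,1]

```text
time_s: 12.0
eef_pos: [0.5458, -0.0017, 0.0979]
eef_rot: [-0.526, -0.461, -0.419, 0.578]
wrist_force: [-0.2, -4.1, 5.0]
opening: 1.005
```

Request:
drive_tool:
  increments:
    - [0,0,-0.0007,0,0,0,1]
    - [0,0,0,0,0,0,1]

```text
time_s: 12.25
eef_pos: [0.5459, -0.0009, 0.0977]
eef_rot: [-0.526, -0.461, -0.419, 0.578]
wrist_force: [-0.5, -4.1, 5.5]
opening: 0.997
```

Request:
drive_tool:
  increments:
    - [0,0,-0.0007,0,0,0,1]
    - [0,0,0,0,0,0,1]

```text
time_s: 12.5
eef_pos: [0.5459, -0.0005, 0.0976]
eef_rot: [-0.527, -0.461, -0.419, 0.579]
wrist_force: [-0.1, -5.8, 6.1]
opening: 0.998
```

Request:
drive_tool:
  increments:
    - [0,0,-0.0007,0,0,0,1]
    - [0,0,0,0,0,0,1]

```text
time_s: 12.75
eef_pos: [0.5459, -0.0005, 0.0976]
eef_rot: [-0.527, -0.461, -0.419, 0.579]
wrist_force: [-0.7, -7.6, 7.4]
opening: 1.0
```

Request:
drive_tool:
  increments:
    - [0,0,0.004,0,0,0,1]
    - [0,0,0.006,0,0,0,1]
    - [-0.05,0,0,0,0,0,1]
    - [-0.06,0,0,0,0,0,-1]
    - [-0.06,0,0,0,0,0,-1]
    - [-0.06,0,0,0,0,0,-1]
    - [0,0,-0.03,0,0,0,-1]
    - [0,0,-0.03,0,0,0,-1]
    - [0,0,0,0,0,0,-1]
    - [0,0,0,0,0,0,-1]

```text
time_s: 14.0
eef_pos: [0.5548, 0.1002, 0.3096]
eef_rot: [-0.526, -0.461, -0.42, 0.579]
wrist_force: [-0.8, 0.4, 0.2]
opening: -0.001
```

```bash
python3 see.py 10;python3 reg.py s10 w10; python3 -c "
from m import *
o=ctrl.get_obs();print(toL(o['eef_pos']),o['opening'])"
```

```text
14.0 [0.5548 0.1002 0.3096] [[-0.022, 0.996, -0.091], [-0.222, -0.094, -0.97], [-0.975, -0.001, 0.223]] [-0.8  0.4  0.2]
s10 n_l [ 0.014 -0.001  1.   ] z top 0.0302 low edge x 0.0074 ang -0.0034 sides(slope,y) [[-0.1264, -0.0945], [-0.006, 0.1027]] ycen 0.0041 hi x 0.1607 s 0.0017
w10 n_l [0.012 0.    1.   ] z top 0.0294 low edge x 0.0014 ang 0.0041 sides(slope,y) [[-0.0016, -0.0967], [-0.0008, 0.1025]] ycen 0.0029 hi x 0.1606 s 0.0006
[ 0.12041314 -0.00120322  0.24335703] -0.0009706444562688231
```

View pics/w10.png

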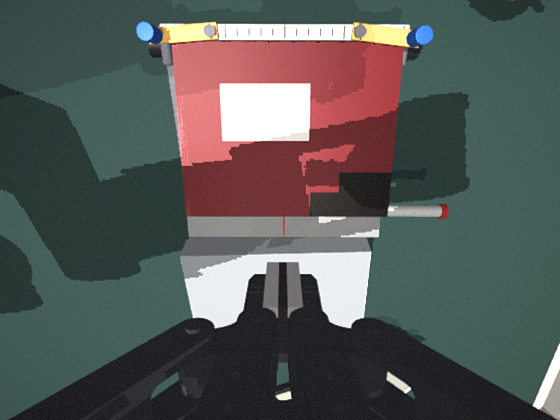

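Run:
```python
from m import *
c=load('w10');d=c['depth'];v,u=np.indices(d.shape)
P=np.stack([(u-c['cx'])/c['fx']*d,(v-c['cy'])/c['fy']*d,d],-1);M=c['hand_eye'];Q=P@M[:3,:3].T+M[:3,3]
k=(d>0)&(d<.25)&(v<330)
q=Q[k]
for a,b in [(-.05,-.03),(-.03,-.015),(-.015,0),(0,.006),(.006,.02)]:
    s=q[(q[:,0]>a)&(q[:,0]<b)&(abs(q[:,1])<.06)]
    if len(s): print(a,b,len(s),'y',s[:,1].min().round(4),s[:,1].max().round(4),'z',s[:,2].min().round(4),s[:,2].max().round(4))
im=c['img'].astype(int);R,G,B=im[...,0],im[...,1],im[...,2]
bl=(B>R+50)&(B>G+30)&(v<60)
l=cv2.connectedComponentsWithStats(bl.astype(np.uint8))
for a in (.0155,.0035):
  n=frame(a)[:,2];m=toW([0,0,.063],a)
  for i in range(1,l[0]):
    if l[2][i,4]>20: 
      print(a,l[3][i],l[2][i],toL(rays(c,[l[3][i]],m,n),a).round(4), 'depth med',toL(np.nanmedian(pts(c)[l[1]==i],0),a).round(4))
```

```text
-0.05 -0.03 2532 y -0.0333 0.0335 z -0.0143 -0.0059
-0.03 -0.015 1490 y -0.0159 0.0175 z -0.0122 -0.0017
-0.015 0 1366 y -0.0134 0.0138 z -0.0117 -0.0056
0 0.006 337 y -0.0132 0.0129 z -0.0112 -0.0058
0.006 0.02 36 y -0.0062 0.0067 z -0.0108 -0.01
0.0155 [147.93563218  32.18850575] [135  21  27  23 435] [[-0.001  -0.1052  0.063 ]] depth med [-0.0008 -0.1055  0.0621]
0.0155 [420.13793103  35.70344828] [407  25  27  22 435] [[0.001  0.1049 0.063 ]] depth med [0.0016 0.1055 0.0622]
0.0035 [147.93563218  32.18850575] [135  21  27  23 435] [[-0.0019 -0.1052  0.063 ]] depth med [-0.0017 -0.1055  0.0621]
0.0035 [420.13793103  35.70344828] [407  25  27  22 435] [[1.000e-04 1.049e-01 6.300e-02]] depth med [0.0007 0.1055 0.0622]
```

Run:
```python
from m import *
c=load('s10');W=pts(c);im=c['img']
k=(W[...,0]>.64)&(W[...,0]<.85)&(W[...,1]>.12)&(W[...,1]<.32)&(W[...,2]>.01)&(W[...,2]<.16)
c2=load('t10');W2=pts(c2);k2=(W2[...,0]>.68)&(W2[...,0]<.85)&(W2[...,1]>.12)&(W2[...,1]<.32)&(W2[...,2]>.07)&(W2[...,2]<.16)
for a,b in [(.01,.04),(.04,.07),(.07,.1),(.1,.16)]:
  q=W[k&(W[...,2]>a)&(W[...,2]<b)];print(a,len(q),q[:,:2].min(0).round(3),q[:,:2].max(0).round(3),q[:,:2].mean(0).round(3))
q=W2[k2];print(len(q),q.min(0).round(3),q.max(0).round(3),q.mean(0).round(3))
```

```text
0.01 356 [0.64  0.139] [0.789 0.261] [0.722 0.218]
0.04 500 [0.64  0.145] [0.795 0.261] [0.731 0.22 ]
0.07 713 [0.64 0.12] [0.799 0.261] [0.73  0.206]
0.1 208 [0.665 0.158] [0.785 0.259] [0.748 0.215]Traceback (most recent call last):
  File "<stdin>", line 7, in <module>
    return umr_minimum(a, axis, None, out, keepdims, initial, where)
ValueError: zero-size array to reduction operation minimum which has no identity
```

View pics/t10.png

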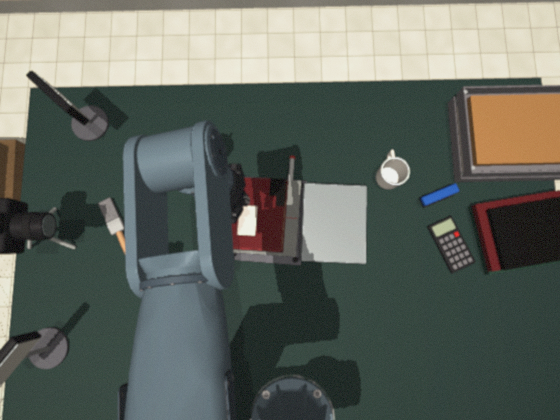

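Run:
```python
from m import *
c=load('top0');print(rays(c,[[209.4,142.5]],np.array([0,0,.095]),np.array([0,0,1.])).round(4))
for p in [[-.029,.108,.056],[.04,.08,.056],[-.029,-.108,.056],[.04,-.08,.056]]: print(p,toW(p,.0035).round(4))
W=pts(c);
k=(W[...,2]>.03)&(W[...,0]>.69)&(W[...,0]<.85)&(W[...,1]>.12)&(W[...,1]<.32);q=W[k];print(len(q),q.min(0).round(3),q.max(0).round(3),np.median(q,0).round(3))
```

```text
[[0.7599 0.2146 0.095 ]]
[-0.029, 0.108, 0.056] [0.6736 0.1917 0.0945]
[0.04, 0.08, 0.056] [0.6393 0.1273 0.1092]
[-0.029, -0.108, 0.056] [0.4587 0.2125 0.0945]
[0.04, -0.08, 0.056] [0.48   0.1427 0.1092]
755 [0.718 0.178 0.031] [0.795 0.255 0.155] [0.757 0.216 0.07 ]
```

Request:
drive_tool:
  increments:
    - [0.03,0.0273,-0.038,0,0,0,-1]
    - [0.03,0.0273,-0.038,0,0,0,-1]
    - [0.03,0.0273,-0.038,0,0,0,-1]
    - [0.03,0.0273,-0.038,0,0,0,-1]
    - [0,0,0,0,0,0,-1]
    - [0.03,0,0,0,0,0,-1]
    - [0.02,0,0,0,0,0,-1]
    - [0,0,0,0,0,0,-1]

```text
time_s: 15.15
eef_pos: [0.673, 0.1986, 0.1095]
eef_rot: [-0.526, -0.46, -0.42, 0.58]
wrist_force: [-0.8, 0.8, 0.7]
opening: -0.003
```

```bash
python3 see.py 11; python3 -c "
from m import *
o=ctrl.get_obs();print(toL(o['eef_pos'],.0035),o['opening'],o['q'].round(2))"
```

```text
15.15 [0.673  0.1986 0.1095] [[-0.024, 0.995, -0.093], [-0.223, -0.096, -0.97], [-0.975, -0.002, 0.224]] [-0.8  0.8  0.7]
[-0.03328654  0.10855758  0.07515108] 0.002180632562534663 [ 0.21  0.65  1.26 -0.22  1.31  0.37]
```

View pics/w11.png

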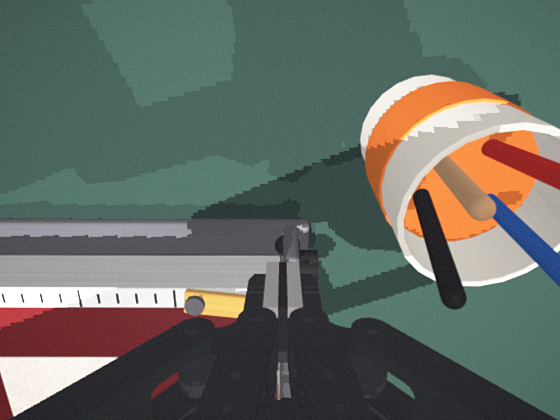

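View pics/z11.png

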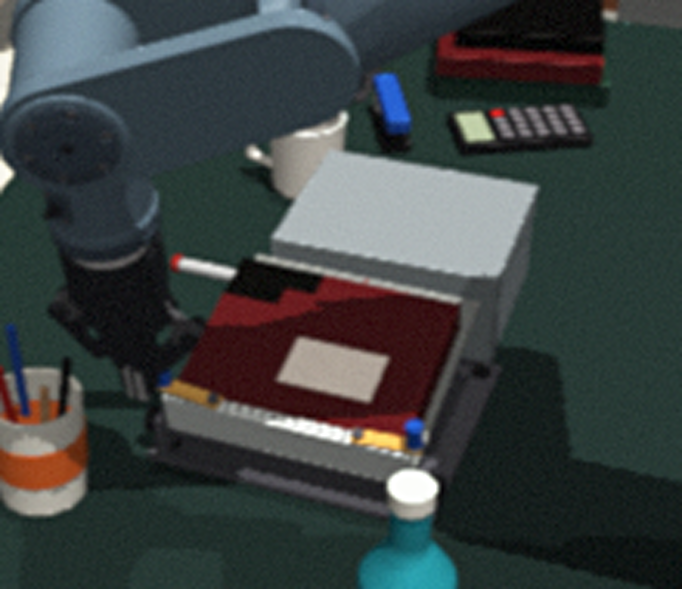

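Request:
drive_tool:
  increments:
    - [0.018,0,0,0,0,0,-1]
    - [0,0,0.004,0,0,0,-1]
    - [0,0,0.005,0,0,0,-1]
    - [0,0.00225,0.0074,9,0,0,-1]
    - [0,0.00225,0.0074,9,0,0,-1]
    - [0,0.00225,0.0074,9,0,0,-1]

```text
time_s: 16.05
eef_pos: [0.6742, 0.1647, 0.1002]
eef_rot: [-0.403, -0.572, -0.271, 0.661]
wrist_force: [0.3, 0.7, -1.6]
opening: -0.001
```

```bash
python3 see.py 12; python3 -c "
from m import *
o=ctrl.get_obs();print(toL(o['eef_pos'],.0035),o['opening'],o['q'].round(2))"
```

```text
16.05 [0.6742 0.1647 0.1002] [[-0.02, 0.842, -0.538], [-0.222, -0.529, -0.819], [-0.975, 0.103, 0.198]] [ 0.3  0.7 -1.6]
[-0.0011716   0.11124196  0.05598995] 0.0030478636508702002 [ 0.17  0.64  1.3  -0.23  1.27  0.8 ]
```

View pics/w12.png

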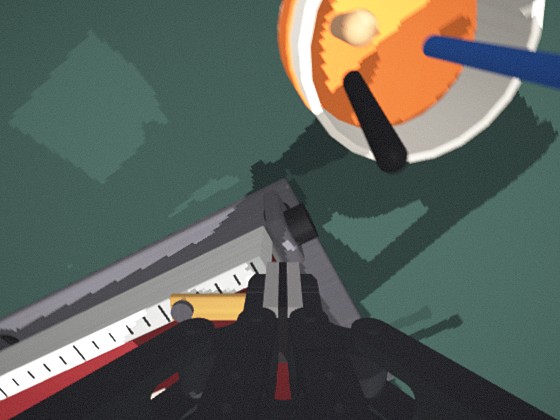

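View pics/z12.png

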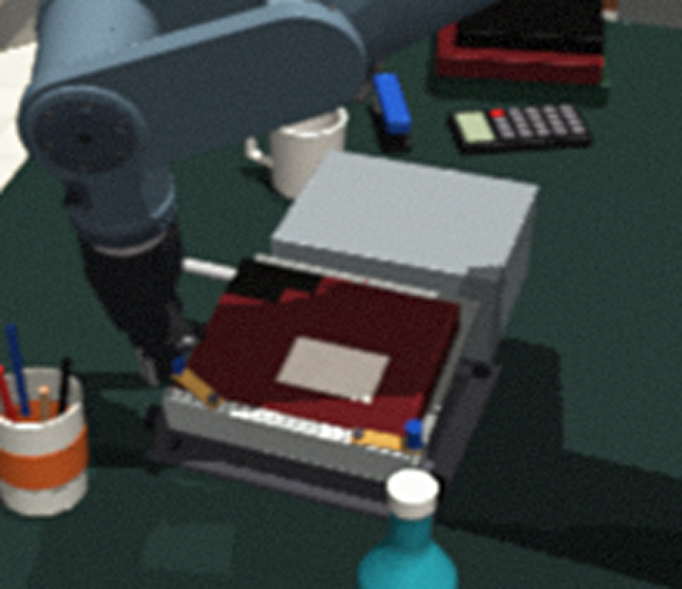

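Request:
drive_tool:
  increments:
    - [0,0.00225,0.0074,9,0,0,-1]
    - [0,0.00225,0.0074,9,0,0,-1]
    - [0,0.00225,0.0074,9,0,0,-1]
    - [0,0.00225,0.0074,9,0,0,-1]
    - [0,0.00225,0.0074,9,0,0,-1]
    - [0,0.00225,0.0074,9,0,0,-1]
    - [0,0.00225,0.0074,9,0,0,-1]
    - [0,0,0,0,0,0,-1]

```text
time_s: 17.2
eef_pos: [0.6393, 0.1279, 0.1095]
eef_rot: [-0.048, -0.698, 0.111, 0.706]
wrist_force: [0.2, -1.0, 0.2]
opening: -0.004
```

```bash
python3 see.py 13; python3 -c "
from m import *
o=ctrl.get_obs();print(toL(o['eef_pos'],.0035),o['opening'],o['q'].round(2))"
```

```text
17.2 [0.6393 0.1279 0.1095] [[-0.02, -0.088, -0.996], [-0.222, -0.971, 0.09], [-0.975, 0.223, 0.0]] [ 0.2 -1.   0.2]
[0.03929773 0.08012239 0.05617818] -0.0010552978263570387 [ 0.12  0.54  1.43 -0.23  1.23  1.87]
```

View pics/z13.png

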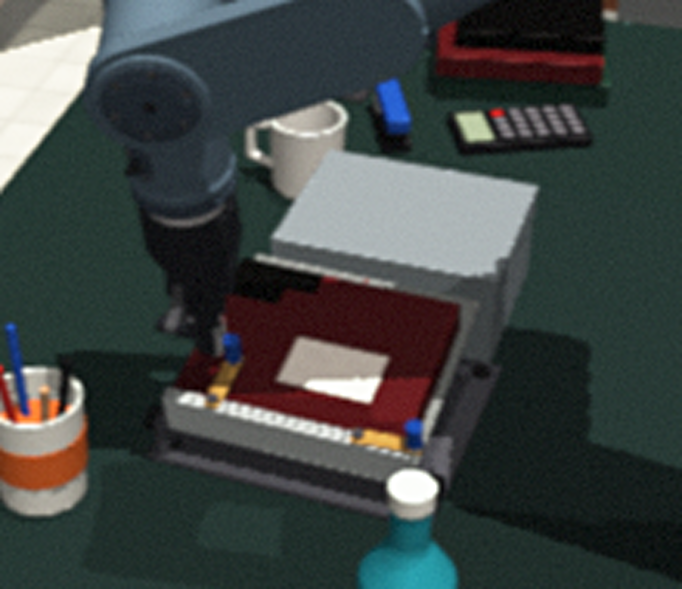

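Request:
drive_tool:
  increments:
    - [0,0,0.002,0,0,0,-1]
    - [0,0,0,0,0,0,-1]
    - [0,0,-0.01,0,0,0,-1]
    - [-0.06,0,0,0,0,0,-1]
    - [-0.06,0,0,-10,0,0,-1]
    - [0,0,0,-10,0,0,-1]
    - [0,0,0,-10,0,0,-1]
    - [0,0,0,-10,0,0,-1]
    - [0,0,0,-10,0,0,-1]
    - [0,0,0,-10,0,0,-1]

```text
time_s: 18.6
eef_pos: [0.6499, 0.1538, 0.2258]
eef_rot: [-0.391, -0.58, -0.258, 0.667]
wrist_force: [0.4, 0.3, 0.0]
opening: 0.0
```

Request:
drive_tool:
  increments:
    - [0,0,0,-10,0,0,-1]
    - [0,0,0,-10,0,0,-1]
    - [0,0,0,-10,0,0,-1]
    - [0,0,0,0,0,0,-1]

```text
time_s: 19.1
eef_pos: [0.6498, 0.1537, 0.2258]
eef_rot: [-0.526, -0.461, -0.419, 0.579]
wrist_force: [-0.9, -0.5, -0.4]
opening: -0.0
```

```bash
python3 see.py 14; python3 reg.py w14; python3 -c "
from m import *
o=ctrl.get_obs();print(toL(o['eef_pos'],.0035),o['opening'],o['q'].round(2), (Rq(o['eef_rot']).T@frame(.0035)).round(3))"
```

```text
19.1 [0.6498 0.1537 0.2258] [[-0.022, 0.995, -0.093], [-0.222, -0.095, -0.97], [-0.975, -0.001, 0.223]] [-0.9 -0.5 -0.4]
w14 n_l [ 0.012 -0.     1.   ] z top 0.0294 low edge x 0.0032 ang 0.019 sides(slope,y) [[0.0024, -0.0968], [-0.0112, 0.1025]] ycen 0.0029 hi x 0.1607 s 0.0006
[0.03802881 0.08792128 0.17589638] 0.0019627063668525633 [ 0.16  0.46  1.3  -0.22  1.44  0.29] [[ 0.012  0.    -1.   ]
 [ 0.001  1.     0.   ]
 [ 1.    -0.001  0.012]]
```

View pics/w14.png

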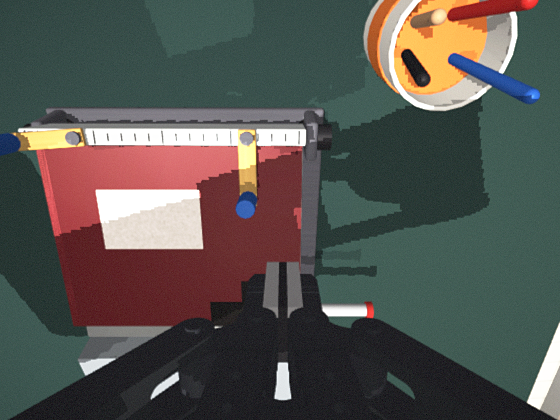

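Request:
drive_tool:
  increments:
    - [0,0,0,10,0,0,-1]
    - [0,0,0,10,0,0,-1]
    - [0,0,0,10,0,0,-1]
    - [0,0,0,10,0,0,-1]
    - [0,0,0,10,0,0,-1]
    - [0,0,0,10,0,0,-1]
    - [0,0,0,10,0,0,-1]
    - [0,0,0,10,0,0,-1]
    - [0,0,0,10,0,0,-1]
    - [0,0,0,0,0,0,-1]

```text
time_s: 20.5
eef_pos: [0.6497, 0.1538, 0.226]
eef_rot: [-0.046, -0.698, 0.113, 0.706]
wrist_force: [0.2, 0.8, -0.2]
opening: 0.0
```

Request:
drive_tool:
  increments:
    - [0.02,-0.018,0.049,0,0,0,-1]
    - [0.02,-0.018,0.049,0,0,0,-1]
    - [0.02,-0.018,0.049,0,0,0,-1]
    - [0.02,-0.018,0.049,0,0,0,-1]
    - [0,0,0,0,0,0,-1]

```text
time_s: 21.12
eef_pos: [0.4547, 0.2248, 0.1296]
eef_rot: [-0.049, -0.696, 0.111, 0.708]
wrist_force: [-0.8, 0.4, -0.4]
opening: 0.002
```

```bash
python3 see.py 15;  python3 -c "
from m import *
o=ctrl.get_obs();print(toL(o['eef_pos'],.0035),o['opening'],o['q'].round(2), (Rq(o['eef_rot']).T@frame(.0035)).round(3))"
```

```text
21.125 [0.4547 0.2248 0.1296] [[-0.027, -0.085, -0.996], [-0.224, -0.971, 0.089], [-0.974, 0.225, 0.007]] [-0.8  0.4 -0.4]
[-0.03276722 -0.10696909  0.09598669] 0.0005904295923023393 [ 0.34  0.26  1.76 -0.22  1.22  2.09] [[ 0.011  0.002 -1.   ]
 [ 1.     0.003  0.011]
 [ 0.003 -1.    -0.002]]
```

View pics/w15.png

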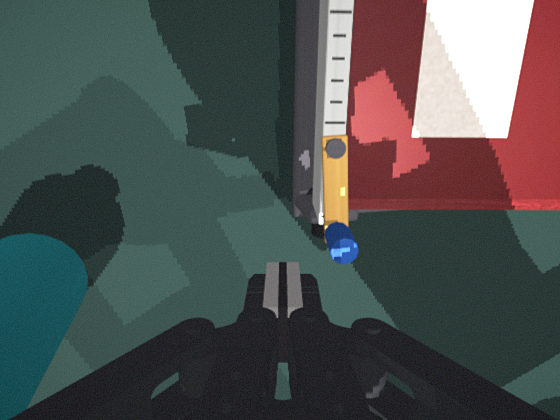

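View pics/z15.png

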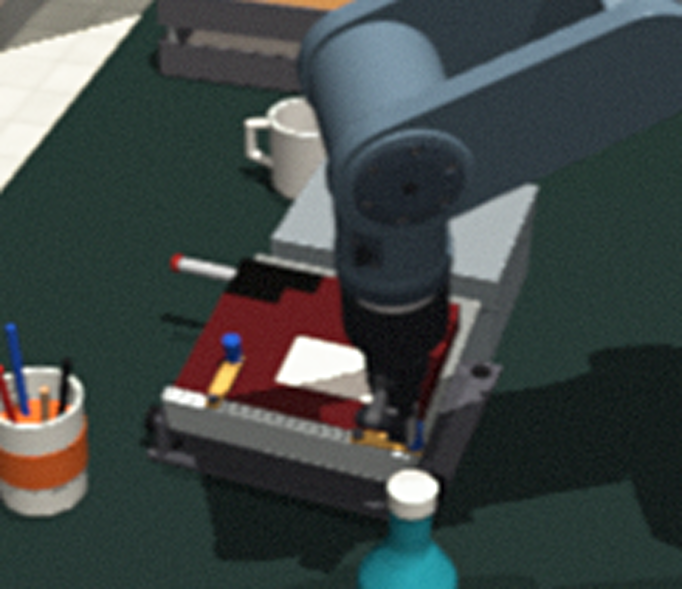

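Request:
drive_tool:
  increments:
    - [0.03,0,0,0,0,0,-1]
    - [0.011,0,0,0,0,0,-1]
    - [0,0.006,0.001,0,0,0,-1]
    - [0,0.0074,0.0026,-9,0,0,-1]
    - [0,0.0074,0.0026,-9,0,0,-1]
    - [0,0.0074,0.0026,-9,0,0,-1]
    - [0,0.0074,0.0026,-9,0,0,-1]

```text
time_s: 22.15
eef_pos: [0.452, 0.1799, 0.1014]
eef_rot: [-0.261, -0.65, -0.113, 0.705]
wrist_force: [-0.5, 0.2, -0.0]
opening: 0.001
```

```bash
python3 see.py 16;  python3 -c "
from m import *
o=ctrl.get_obs();print(toL(o['eef_pos'],.0035),o['opening'],o['q'].round(2), (Rq(o['eef_rot']).T@frame(.0035)).round(3))"
```

```text
22.15 [0.452  0.1799 0.1014] [[-0.02, 0.515, -0.857], [-0.221, -0.838, -0.499], [-0.975, 0.18, 0.13]] [-0.5  0.2 -0. ]
[ 0.00490162 -0.11132521  0.05560467] -0.0012724309871372677 [ 0.27  0.25  1.86 -0.23  1.12  1.42] [[ 0.011  0.002 -1.   ]
 [ 0.81   0.586  0.01 ]
 [ 0.586 -0.81   0.005]]
```

View pics/w16.png

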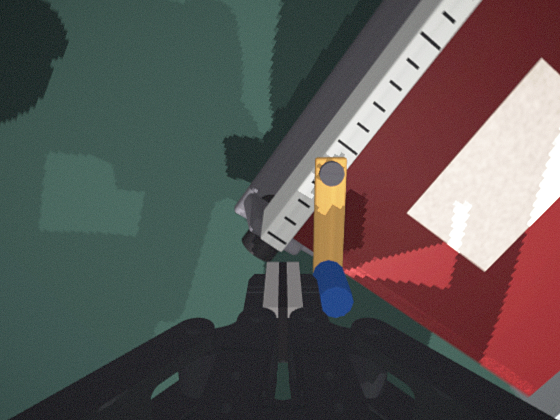

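Contact on the finger's back, knob following. Continue the arc.

Request:
drive_tool:
  increments:
    - [0,0.0074,0.0026,-9,0,0,-1]
    - [0,0.0074,0.0026,-9,0,0,-1]
    - [0,0.0074,0.0026,-9,0,0,-1]
    - [0,0.0074,0.0026,-9,0,0,-1]
    - [0,0.0074,0.0026,-9,0,0,-1]
    - [0,0.0074,0.0026,-9,0,0,-1]
    - [0,0.002,0,0,0,0,-1]
    - [0,0.002,0,0,0,0,-1]
    - [0,0,0,0,0,0,-1]

```text
time_s: 23.42
eef_pos: [0.4781, 0.1428, 0.1082]
eef_rot: [-0.524, -0.461, -0.418, 0.581]
wrist_force: [-11.1, 0.0, 8.8]
opening: 0.006
```

```bash
python3 see.py 17;  python3 -c "
from m import *
o=ctrl.get_obs();print(toL(o['eef_pos'],.0035),o['opening'],o['q'].round(2), (Rq(o['eef_rot']).T@frame(.0035)).round(3))"
```

```text
23.425 [0.4781 0.1428 0.1082] [[-0.026, 0.995, -0.098], [-0.223, -0.101, -0.969], [-0.974, -0.004, 0.225]] [-11.1   0.    8.8]
[ 0.03989853 -0.08195527  0.05502511] -0.004796886875501639 [ 0.19  0.26  1.83 -0.24  1.13  0.4 ] [[ 0.013 -0.005 -1.   ]
 [ 0.004  1.    -0.005]
 [ 1.    -0.004  0.013]]
```

View pics/w17.png

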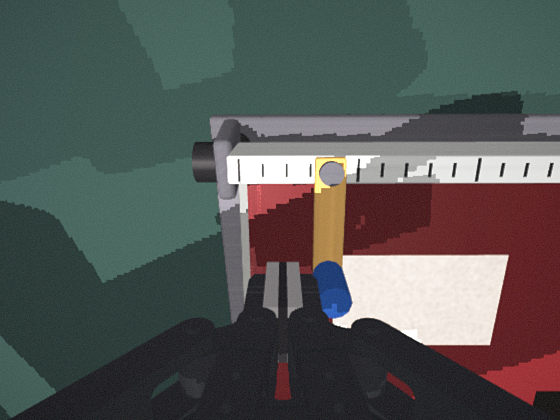

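Request:
drive_tool:
  increments:
    - [0,-0.006,0,0,0,0,-1]
    - [0,-0.008,0,0,0,0,-1]
    - [-0.05,0,0,0,0,0,-1]
    - [-0.05,0,0,10,0,0,0]
    - [0,0,0,10,0,0,0]
    - [0,0,0,10,0,0,0]
    - [0,0,0,10,0,0,0]
    - [0,0,0,10,0,0,0]
    - [0,0,0,10,0,0,0]
    - [0,0,0,10,0,0,0]

```text
time_s: 24.82
eef_pos: [0.4685, 0.1664, 0.2056]
eef_rot: [-0.164, -0.68, -0.009, 0.714]
wrist_force: [1.2, -0.8, 1.5]
opening: 0.502
```

Request:
drive_tool:
  increments:
    - [0,0,0,10,0,0,0]
    - [0,0,0,10,0,0,0]
    - [0,0.025,-0.048,0,0,0,0]
    - [0,0.025,-0.048,0,0,0,0]
    - [0,0.025,-0.048,0,0,0,0]
    - [0,0.025,-0.048,0,0,0,0]
    - [0,0.025,-0.048,0,0,0,0]
    - [0,0,0,0,0,0,0]

```text
time_s: 25.82
eef_pos: [0.6982, 0.0194, 0.2329]
eef_rot: [-0.044, -0.698, 0.115, 0.705]
wrist_force: [-0.1, -0.3, -0.4]
opening: 0.5
```

```bash
python3 see.py 18;  python3 -c "
from m import *
o=ctrl.get_obs();print(toL(o['eef_pos'],.0035),o['opening'],o['q'].round(2), (Rq(o['eef_rot']).T@frame(.0035)).round(3))"
```

```text
25.825 [0.6982 0.0194 0.2329] [[-0.021, -0.097, -0.995], [-0.223, -0.97, 0.1], [-0.975, 0.224, -0.002]] [-0.1 -0.3 -0.4]
[0.16253255 0.14580071 0.15602966] 0.5020100879096551 [-0.04  0.49  1.25 -0.23  1.43  1.66] [[ 0.011 -0.001 -1.   ]
 [ 1.     0.001  0.011]
 [ 0.001 -1.     0.001]]
```

View pics/w18.png

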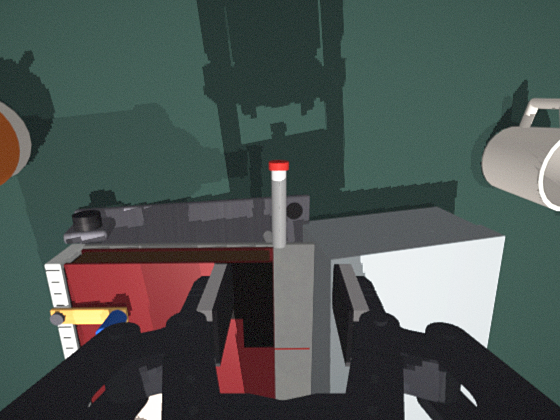

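View pics/z18.png

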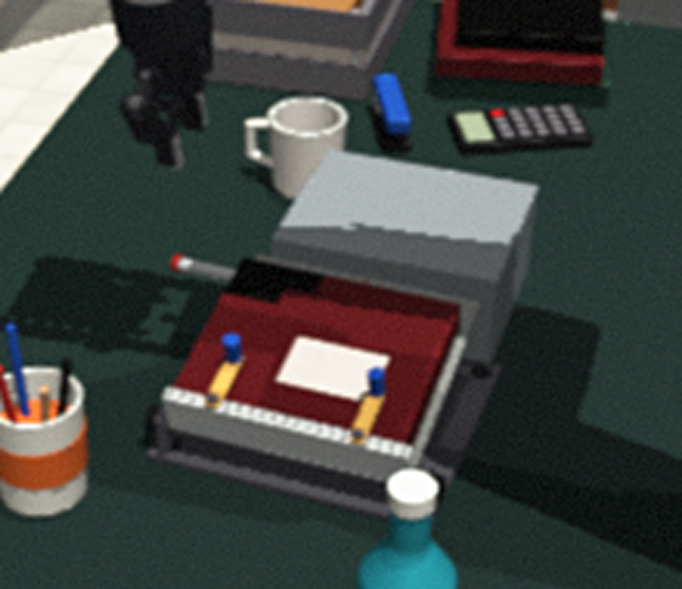

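Request:
drive_tool:
  increments:
    - [0.05,0,0.005,0,0,0,0]
    - [0.05,0,0,0,0,0,0]
    - [0.04,0,0,0,0,0,0]
    - [0.025,0,0,0,0,0,0]
    - [0,0,0,0,0,0,0]

```text
time_s: 26.6
eef_pos: [0.6849, -0.0127, 0.0703]
eef_rot: [-0.046, -0.696, 0.112, 0.707]
wrist_force: [0.8, 0.8, -0.5]
opening: 0.5
```

```bash
python3 see.py 19;  python3 -c "
from m import *
o=ctrl.get_obs();print(toL(o['eef_pos'],.0035),o['opening'],o['q'].round(2), (Rq(o['eef_rot']).T@frame(.0035)).round(3))"
```

```text
26.6 [ 0.6849 -0.0127  0.0703] [[-0.026, -0.091, -0.996], [-0.222, -0.971, 0.094], [-0.975, 0.223, 0.005]] [ 0.8  0.8 -0.5]
[ 0.16456787  0.14242049 -0.00629467] 0.5027996845361385 [-0.09  0.62  1.38 -0.25  1.15  1.68] [[ 0.012  0.003 -1.   ]
 [ 1.     0.002  0.012]
 [ 0.002 -1.    -0.003]]
```

View pics/w19.png

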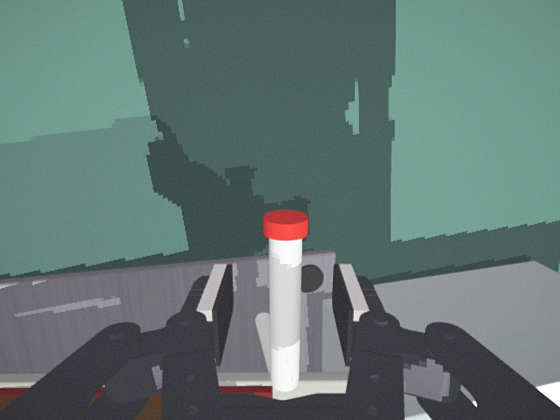

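View pics/z19.png

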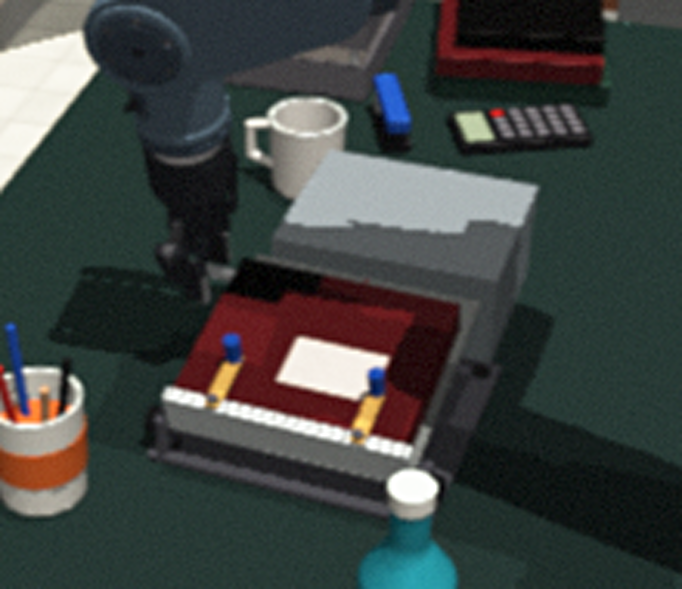

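Request:
drive_tool:
  increments:
    - [0.004,0.0005,0,0,0,0,0]
    - [0,0,0,0,0,0,-1]
    - [0,0,0,0,0,0,-1]
    - [0,0,0,0,0,0,-1]
    - [0,0,0,0,0,0,-1]
    - [0,0,0,0,0,0,-1]

```text
time_s: 27.5
eef_pos: [0.6878, -0.0143, 0.0691]
eef_rot: [-0.046, -0.698, 0.112, 0.705]
wrist_force: [1.0, 6.1, 1.7]
opening: 0.115
```

Request:
drive_tool:
  increments:
    - [-0.0049,-0.0002,0,0,0,1.72,-1]
    - [-0.0099,-0.0005,0,0,0,3.44,-1]
    - [-0.0099,-0.0005,0,0,0,3.44,-1]

```text
time_s: 27.88
eef_pos: [0.6883, -0.0077, 0.0912]
eef_rot: [-0.099, -0.688, 0.165, 0.7]
wrist_force: [4.3, -0.6, -7.7]
opening: 0.122
```

```bash
python3 see.py 20;  python3 -c "
from m import *
o=ctrl.get_obs();print(toL(o['eef_pos'],.0035),o['opening'],o['q'].round(2), (Rq(o['eef_rot']).T@frame(.0035)).round(3))"
```

```text
27.875 [ 0.6883 -0.0077  0.0912] [[-0.034, -0.088, -0.996], [-0.366, -0.926, 0.094], [-0.93, 0.368, -0.0]] [ 4.3 -0.6 -7.7]
[0.16259498 0.14185182 0.01228688] 0.11654209631511779 [-0.02  0.64  1.35 -0.4   1.21  1.8 ] [[ 0.161  0.001 -0.987]
 [ 0.987  0.003  0.161]
 [ 0.003 -1.    -0.001]]
```

View pics/z20.png

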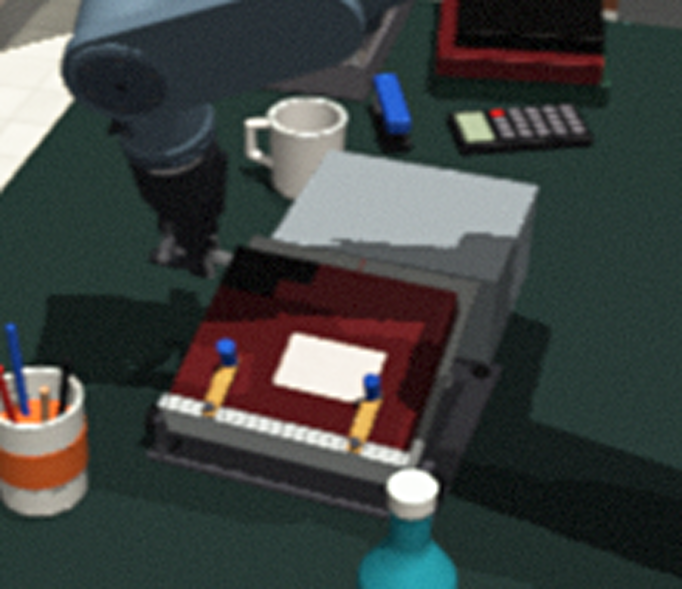

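Request:
drive_tool:
  increments:
    - [-0.0099,-0.0005,0,0,0,3.44,-1]
    - [-0.0099,-0.0005,0,0,0,3.44,-1]
    - [-0.0099,-0.0005,0,0,0,3.44,-1]
    - [-0.0099,-0.0005,0,0,0,3.44,-1]
    - [-0.0099,-0.0005,0,0,0,3.44,-1]

```text
time_s: 28.65
eef_pos: [0.6907, 0.0164, 0.1339]
eef_rot: [-0.203, -0.655, 0.266, 0.678]
wrist_force: [3.3, -4.8, -4.6]
opening: 0.115
```

```bash
python3 see.py 21;  python3 -c "
from m import *
o=ctrl.get_obs();print(toL(o['eef_pos'],.45),o['opening'],o['q'].round(2), (Rq(o['eef_rot']).T@frame(.0035)).round(3))"
```

```text
28.65 [0.6907 0.0164 0.1339] [[-0.06, -0.074, -0.995], [-0.623, -0.776, 0.095], [-0.78, 0.626, 0.001]] [ 3.3 -4.8 -4.6]
[ 0.16469555  0.14187298 -0.01195827] 0.11327080130876113 [ 0.13  0.71  1.25 -0.67  1.41  1.98] [[ 0.446  0.001 -0.895]
 [ 0.895  0.001  0.446]
 [ 0.001 -1.    -0.   ]]
```

View pics/z21.png

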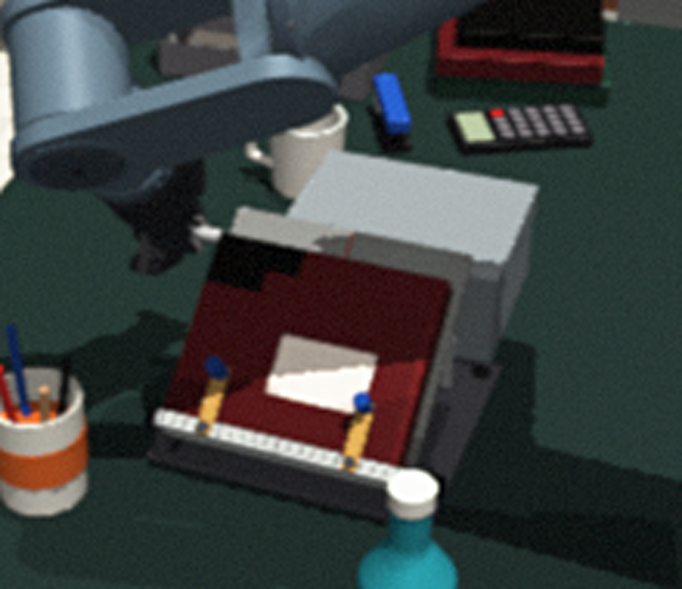

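Request:
drive_tool:
  increments:
    - [-0.0099,-0.0005,0,0,0,3.44,-1]
    - [-0.0099,-0.0005,0,0,0,3.44,-1]
    - [-0.0099,-0.0005,0,0,0,3.44,-1]
    - [-0.003,0,0,0,0,1,-1]
    - [0,0,0,0,0,0,-1]

```text
time_s: 29.42
eef_pos: [0.693, 0.0395, 0.158]
eef_rot: [-0.268, -0.626, 0.33, 0.654]
wrist_force: [-0.1, -4.4, 2.9]
opening: 0.114
```

```bash
python3 see.py 22;  python3 -c "
from m import *
o=ctrl.get_obs();print(toL(o['eef_pos'],.645),o['opening'],o['q'].round(2), (Rq(o['eef_rot']).T@frame(.0035)).round(3))"
```

```text
29.425 [0.693  0.0395 0.158 ] [[-0.074, -0.061, -0.995], [-0.763, -0.639, 0.096], [-0.642, 0.767, 0.0]] [-0.1 -4.4  2.9]
[ 0.16469233  0.14186907 -0.01185228] 0.12151532048662797 [ 0.21  0.78  1.16 -0.82  1.55  2.05] [[ 0.613  0.    -0.79 ]
 [ 0.79   0.     0.613]
 [ 0.    -1.    -0.   ]]
```

View pics/z22.png

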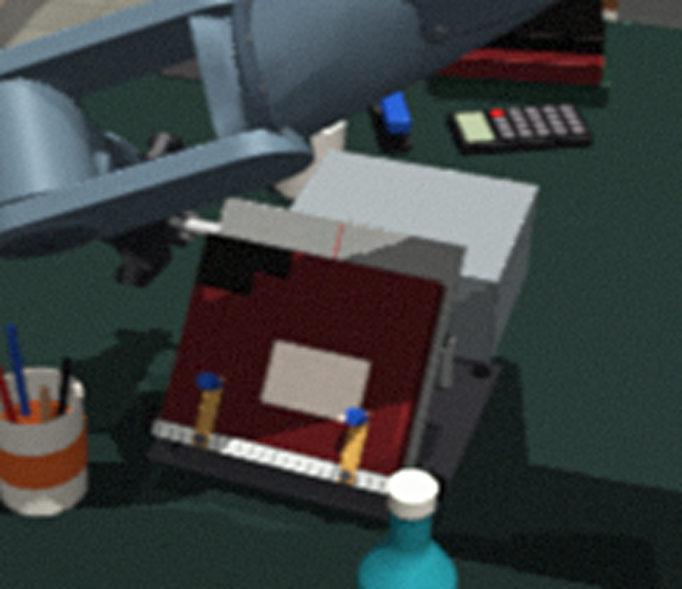

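Request:
drive_tool:
  increments:
    - [-0.0015,0,0,0,0,0,-1]
    - [-0.001,0,0,0,0,0,-1]
    - [0,0,0,0,0,0,-1]

```text
time_s: 29.95
eef_pos: [0.6931, 0.0408, 0.1589]
eef_rot: [-0.268, -0.625, 0.33, 0.655]
wrist_force: [1.1, -9.1, -0.2]
opening: 0.114
```

```bash
python3 -c "
from m import *
o=ctrl.get_obs();print(toL(o['eef_pos'],.65),o['wrist_force'],o['joint_efforts'])"
```

```text
[ 0.1645975   0.14184914 -0.01104121] [ 1.08265385 -9.06320655 -0.17771887] [ 6.02252662e+00 -6.81604242e+01 -3.15417731e+01 -1.41299285e+00
  1.63119547e+00  3.21206648e-02]
```

Request:
drive_tool:
  increments:
    - [-0.002,0,0,0,0,0,-1]
    - [0,0,0,0,0,0,-1]

```text
time_s: 30.2
eef_pos: [0.6931, 0.0413, 0.1593]
eef_rot: [-0.268, -0.625, 0.33, 0.655]
wrist_force: [3.7, -13.2, -3.6]
opening: 0.117
```

Request:
drive_tool:
  increments:
    - [0.0015,0,0,0,0,0,-1]
    - [0,0,0,0,0,0,-0.3]
    - [0,0,0,0,0,0,0]
    - [0,0,0,0,0,0,0]
    - [-0.02,0,0,0,0,0,0]
    - [-0.04,0,0,0,0,0,0]
    - [-0.03,0,-0.02,0,0,0,0]
    - [0,0.03,-0.03,0,0,0,0]
    - [0,0.03,-0.03,0,0,0,0]
    - [0,0,0,0,0,0,0]

```text
time_s: 31.45
eef_pos: [0.7776, 0.0653, 0.2672]
eef_rot: [-0.266, -0.628, 0.33, 0.653]
wrist_force: [0.4, -0.2, 0.0]
opening: 0.499
```

```bash
python3 see.py 23;  python3 - <<'E'
from m import *
o=ctrl.get_obs();print(toL(o['eef_pos'],.645),o['opening'],o['q'].round(2))
from reg import reg
for t in ['s23','w23','t23']:
  try: reg(t,.65)
  except Exception as e: print(t,e)
E
```

```text
31.45 [0.7776 0.0653 0.2672] [[-0.069, -0.067, -0.995], [-0.762, -0.64, 0.096], [-0.644, 0.765, -0.007]] [ 0.4 -0.2  0. ]
[0.2201455 0.2207224 0.0838301] 0.49826966209110074 [ 0.22  0.89  0.77 -0.83  1.75  1.84]
s23 n_l [-0.003  0.001  1.   ] z top 0.0313 low edge x 0.0037 ang 0.0062 sides(slope,y) [[-0.0035, -0.0954], [0.0088, 0.1013]] ycen 0.0029 hi x 0.1604 s 0.0019
w23 expected non-empty vector for x
t23 n_l [-0.003  0.001  1.   ] z top 0.0304 low edge x 0.0084 ang 0.0114 sides(slope,y) [[-0.0057, -0.0953], [0.0281, 0.0982]] ycen 0.0015 hi x 0.1685 s 0.0008
```

View pics/s23.png

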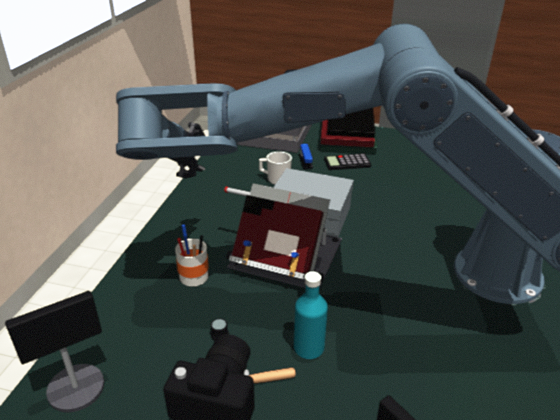

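View pics/w23.png

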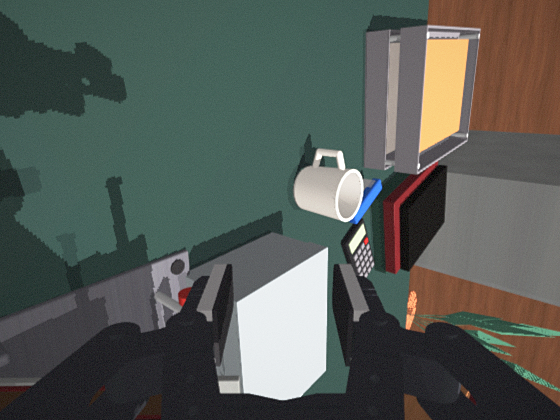

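View pics/z23.png

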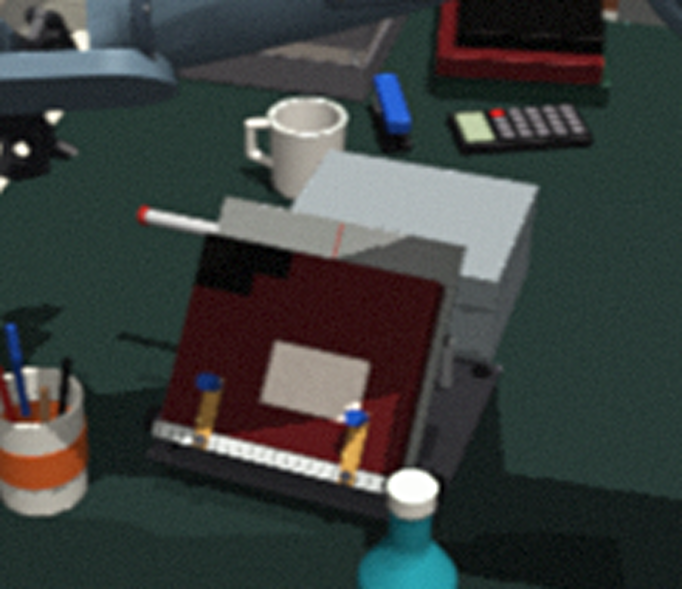

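View pics/t23.png

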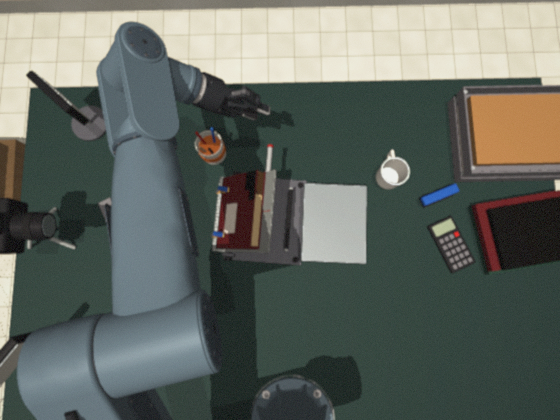

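```bash
python3 -c "
from bench import hand_in
print(hand_in())"
```

```text
the job is handed in; nothing more can be done
None
```

The job is done and handed in at about 31.5 s of the 70 s allowed. I pushed the register off the box with two open fingers, down the rest and against the ledge. I then swung both keepers over it by their knobs and raised the rest by its gripped lift pin until the force rose at the upper stop.

**Register:** before the keepers were turned, its lower edge was about 1 mm from the ledge. It was about 3 mm off the centre line, square within 0.01 rad and lying flat.

**After lifting:** the side camera put the lower edge at 3.7 mm from the ledge, 2.9 mm off centre and square within 0.01 rad. The top camera disagreed on the lower edge, giving 8.4 mm. I put this down to partial hiding by the ledge and knobs, because the side camera also read about 7 mm earlier when the wrist camera read 1.4 mm.

**Rest and keepers:** the rest is at about 0.65 rad. Both keepers point straight up the slope. I judged this by eye in the pictures; keeper B was also felt against its stop.

**Forces and surroundings:** wrist forces read between moves stayed under about 15 N. The arm was clear of everything at hand-in. The bystanders in view had not visibly moved, though I did not measure them; the arm covered part of the desk in the top view, and the loupe was never checked again.

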